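# Sweep the ink-cup scrap off the tattoo station and rest the machine in its cradle

## Task

Hold the brush and sweep the three empty ink-cup strips off the station's bed into its waste trough, never touching the strips with the gripper or arm; then stand the brush on the worktop again, bristles down, and let go of it. Then take the tattoo machine from its wooden rest and lower it, without dropping it, nose end downhill, into the station's sloping V cradle so that it lies centred in both Vs, about in the middle lengthwise, and let go. Do not knock the two ink bottles or the jar out of place.

Things in the scene. Friction and masses are not known exactly. Their poses are not given: they have to be found in the camera images.
- station: Fixed metal station, origin on the worktop, -x side to the robot. Its bed is a flat dark rubber-topped channel 60 mm above the worktop, from y = -120 (open end, no rim) to y = +100 mm (sheer edge into the waste trough: sweep along +y). 4 mm thick rims along both sides, inner faces at x = +-78 mm, rise 14 mm above the bed. The cradle stands beyond its +x side.
- trough (a point): Middle of the floor of the station's waste trough, open on top, beyond the bed's +y edge: inside 121 mm in y and 156 mm in x, floor 4 mm and walls 74 mm above the worktop. This point is at y = +160 mm from the station's origin.
- cradle: Sloping cradle on the station: two black 90-degree V supports, 16 mm thick, at x = -42 and +42 mm, 68 mm clear for fingers between. Origin: where the middle of the seated machine's axis comes, 130 mm above the worktop. x runs along the Vs, uphill away from the robot at 32 degrees; y level across; z square to the slope. V tips 27 mm to either side. Floor plate 42 mm below the origin, 60 mm wide.
- cradle_stop (a point): Middle of the face of the stop plate at the cradle's low end, on the cradle's centre line, 83 mm downhill of the cradle's origin; the nose of the seated machine ends about 5 mm before it. The plate is 40 mm wide and reaches 2 mm above the centre line.
- brush_grip (a point): Hand brush: middle of its wooden back (136 x 28 x 24 mm in x, y, z), to be gripped across y; 54 mm above the bristle ends. Below: dark stiff bristle block 130 x 22 mm, 44 mm high. A 20 mm round handle runs on in -x to 132 mm from this point. 200 mm long, about 0.16 kg. Starts standing on its bristles, handle to the robot, left or right of the station; in the sweep the handle passes over the bed's rim.
- brush_foot (a point): Middle of the bristle ends of the brush, 54 mm straight below brush_grip; 0 mm high when it stands on the worktop.
- machine_mid (a point): Pen-shaped tattoo machine, bare metal, round, 34 mm diameter over its middle 110 mm, 148 mm long, about 0.2 kg: its middle, on the axis. x runs along the axis away from the nose (black, 24 mm thick, at -x; a 29 mm dark cap at +x). Starts level in its wooden rest, axis 31 mm above the worktop, nose to the robot. May be turned about its axis.
- machine_nose (a point): Tip of the machine's nose, on the axis, 78 mm from machine_mid towards -x.
- rest: Fixed dark wooden parking rest of the machine, 110 x 60 mm: two 18 mm supports at x = +-43 mm, reaching 25 mm up beside the machine; between them a 5 mm high base, 68 mm clear for fingers. Origin: middle of its underside; x along the machine.
- scrap1_mid (a point): Empty white plastic strip of three ink cups, 60 x 26 x 20 mm (x, y, z), 25 g: its centre. Starts lying on the bed.
- scrap2_mid (a point): Empty white plastic strip of three ink cups, 60 x 26 x 20 mm (x, y, z), 25 g: its centre. Starts lying on the bed.
- scrap3_mid (a point): Empty white plastic strip of three ink cups, 60 x 26 x 20 mm (x, y, z), 25 g: its centre. Starts lying on the bed.
- bottle1: Black ink bottle, 42 mm diameter, 130 mm high, bystander. Origin: centre of its underside.
- bottle2: Grey ink bottle, 42 mm diameter, 120 mm high, bystander. Origin: centre of its underside.
- jar: Glass jar with black lid, 72 mm diameter, 80 mm high, bystander. Origin: centre of its underside.

How it is judged:
On the way, in this order (a step that is already met when the one before it is completed fails the run):
1. the held brush is brought down onto the bed (contact force between the fingers and brush above 1 N and z of brush_foot in the frame of station between 0.05 and 0.075 m and x of brush_foot in the frame of station between -0.08 and 0.08 m and y of brush_foot in the frame of station between -0.16 and 0.12 m), for 0.1 s.
2. all three strips are in the waste trough, the brush still held (x of scrap1_mid in the frame of station between -0.08 and 0.08 m and y of scrap1_mid in the frame of station between 0.1 and 0.225 m and z of each of scrap1_mid, scrap2_mid, scrap3_mid in the frame of station below 0.052 m and x of scrap2_mid in the frame of station between -0.08 and 0.08 m and y of scrap2_mid in the frame of station between 0.1 and 0.225 m and x of scrap3_mid in the frame of station between -0.08 and 0.08 m and y of scrap3_mid in the frame of station between 0.1 and 0.225 m and contact force between the fingers and brush above 1 N), for 0.1 s.
3. the brush stands on the worktop on its bristles, let go (height (world z) of brush_foot below 0.01 m and angle between brush_foot's own z axis and vertical below 0.15 rad and contact force between the fingers and brush below 0.1 N), for 0.2 s.
4. the machine, still held, is lowered to its place in the V cradle (less than 10 mm above its seat) (x of machine_mid in the frame of cradle between -0.015 and 0.015 m and y of machine_mid in the frame of cradle between -0.005 and 0.005 m and z of machine_mid in the frame of cradle between -0.005 and 0.01 m and angle between the x axis of machine_mid and the x axis of cradle, either way round below 0.09 rad and x of machine_nose in the frame of cradle below -0.05 m and contact force between the fingers and machine above 0.5 N), for 0.1 s.
At the end, for the whole second after the job is handed in: All three strips lie in the trough, centres 8 mm or more below bed level; brush standing on the worktop (10 mm, 0.15 rad), let go, at rest; machine at rest in the cradle, let go, nose downhill, within 15 mm lengthwise, 5 mm sideways, -5 to +6 mm in height, 0.09 rad (all of step 3 and x of scrap1_mid in the frame of station between -0.08 and 0.08 m and y of scrap1_mid in the frame of station between 0.1 and 0.225 m and z of each of scrap1_mid, scrap2_mid, scrap3_mid in the frame of station below 0.052 m and x of scrap2_mid in the frame of station between -0.08 and 0.08 m and y of scrap2_mid in the frame of station between 0.1 and 0.225 m and x of scrap3_mid in the frame of station between -0.08 and 0.08 m and y of scrap3_mid in the frame of station between 0.1 and 0.225 m and x of machine_mid in the frame of cradle between -0.015 and 0.015 m and y of machine_mid in the frame of cradle between -0.005 and 0.005 m and z of machine_mid in the frame of cradle between -0.005 and 0.006 m and angle between the x axis of machine_mid and the x axis of cradle, either way round below 0.09 rad and x of machine_nose in the frame of cradle below -0.05 m and contact force between the fingers and machine below 0.1 N and linear speed of each of machine, brush below 0.02 m/s); the robot touches nothing.
It fails at once if a strip is touched by the gripper or arm (contact force between any of the fingers, the arm and scrap1 above 0.5 N or contact force between any of the fingers, the arm and scrap2 above 0.5 N or contact force between any of the fingers, the arm and scrap3 above 0.5 N).
It fails at once if a bottle or the jar is moved more than 30 mm (distance of any of bottle1, bottle2, jar from where it was at the start of the episode above 0.03 m).
It also fails if it takes over 64 s, if anything falls off the work surface, if the arm or the gripper's body presses on something with over 40 N, if the wrist force passes 120 N, or if a joint passes its speed limit or range.

## Robot

A 6-joint arm with a two-finger parallel gripper is mounted at the origin on the work surface. World frame = base frame: x ahead of the robot, y to its left, z up, the work surface at z = 0. Lengths are in m, angles in rad, forces in N, time in s.
With the tool pointing down it reaches from about 0.2 to 0.875 m from the base axis. Payload 3.4 kg.
Tool frame: the origin (TCP) lies at the very end of the fingers, on their centre line; the grasp point (between the pads) lies 19 mm behind it; z points along the fingers, y is the line along which they close (so a half turn about z gives the same grasp; the last joint's range is limited). The gripper opens to 94 mm and grips with 3 to 60 N. Pads are 16 mm wide; open, the fingers measure 119 mm over their backs; the gripper's body (75 mm by 177 mm) begins 78 mm behind the grasp point.
Start: joints at [-1.437, 0.276, 1.505, -0, 1.361, -0.121], TCP at [0.145, -0.556, 0.205] pointing down, gripper open.
Joint ranges: [-2.89, 2.89], [-0.75, 2.08], [0.22, 2.7], [-1.18, 4.32], [0.11, 2.71], [-2.7, 2.7]. Speed limits (rad/s): [2.57, 2.57, 3.14, 3.14, 3.14, 3.14].

## Interface

Orientations are given as a unit quaternion [x, y, z, w].
In Python, from station import sense, snapshot, robot gives the robot as it stands.
- The arm moves only by the shell command python3 -m crank 'ROWS' [FORCE]. ROWS is JSON, a list of rows, each an object of numbers: "ax", "ay", "az": the turn, a rotation vector about the world's x, y, z in degrees; "tx", "ty", "tz": the shift along the world's x, y, z in m; "claw": the opening in per cent of the stroke, from 0 (shut) to 100 (fully open). In form: [{"ax": .., "ay": .., "az": .., "tx": .., "ty": .., "tz": .., "claw": ..}, ...]. A call has 1 to 10 rows; each row shifts and turns the commanded pose from where the row before left it; what a row does not reach is not made up. A row lasts 1/12 s, in which the tool goes at most 41.7 mm and 7.16 degrees, less where a joint would pass 70% of its speed; a pose out of reach is approached as far as the arm can. A call is refused whole if a number of a shift passes 0.0417 or a number of a turn 7.16, either way. A call with a gripper value outside its range is refused whole. The fingers move at their own pace and stop on an object; FORCE is the grip in N (left out, the last holds). Time passes only in rows, so rows that do not move let the fingers close. It gives the time, the measured TCP pose, the force, the opening and the grip force at its end, in the units of the state.
- sense(): the state, without advancing time (a new reading comes with each control period).
- snapshot(name): name is "side" or "top" or "wrist"; returns a dict with "color" (384x512x3 uint8, red, green, blue), "K" (3x3 intrinsics, pixels), "k1" (the pictures are not rectified: a ray, as slopes to the right and down, at radius r is drawn at 1 + k1 r^2 times it, then the intrinsics apply), "R" (3x3) and "t" (3): a world point X has camera coordinates R X + t. Camera axes: x right, y down, z forward; pixel columns grow to the right and rows downward; lengths in m; the calibration is good to about 2 mm. A picture is of the moment at which its call begins. There is no depth.
- robot.close_job(): hands the job in; it is judged then, once.
The state is a dict: "time": time; "qpos": joint angles; "dq": joint speeds; "tau": joint torques, N m; "eef_pos": TCP position; "tool_rot": TCP orientation; "contact_force": force on the tool from outside, world axes, zero at the start; "ft_torque": the same for the moment, N m; "finger_gap": finger opening in m; "gripper_force": force on a finger pad.
Only numpy, scipy, OpenCV 4.12 (cv2) and the standard library are available. Lean on these libraries where they do the work, as an engineer would, in place of code of your own. Each camera call takes 0.05 s, during which the arm holds its last target. There are 200 camera calls.

## Working session

There is one attempt and no reset: what is moved stays moved. The work goes in short steps, Python scripts to look and compute and a shell command to move; the robot and the scene stay as the last step left them, time stands still between calls to the robot, and variables do not carry over. Pictures are saved under pics/ and viewed, at most 10 in all, crops included, and the job is handed in when it is done.

```bash
mkdir -p pics; ls; cat > h.py <<'E'
import numpy as np, cv2
from station import sense, snapshot, robot
from scipy.spatial.transform import Rotation as Ro
def snap(n,fn=None):
    s=snapshot(n)
    if fn: cv2.imwrite('pics/'+fn,s['color'][:,:,::-1])
    return s
def ray(s,uv):
    K=np.array(s['K']);k=s['k1'];d=np.array([(uv[0]-K[0,2])/K[0,0],(uv[1]-K[1,2])/K[1,1]])
    x=d.copy()
    for _ in range(20): x=d/(1+k*(x@x))
    R=np.array(s['R']);t=np.array(s['t'])
    v=R.T@np.array([x[0],x[1],1]); return -R.T@t, v/np.linalg.norm(v)
def plane(s,uv,z):
    o,v=ray(s,uv); return o+v*(z-o[2])/v[2]
def proj(s,X):
    c=np.array(s['R'])@np.array(X,float)+np.array(s['t']);x=c[:2]/c[2];x=x*(1+s['k1']*(x@x))
    K=np.array(s['K']);return np.array([x[0]*K[0,0]+K[0,2],x[1]*K[1,1]+K[1,2]])
def tri(a,ua,b,ub):
    o1,v1=ray(a,ua);o2,v2=ray(b,ub)
    A=np.c_[v1,-v2];l=np.linalg.lstsq(A,o2-o1,rcond=None)[0]
    p,q=o1+l[0]*v1,o2+l[1]*v2;return (p+q)/2,np.linalg.norm(p-q)
E
python3 - <<'E'
from h import *
a=snap('top','top0.png');b=snap('side','side0.png')
for s in (a,b):print(np.round(-np.array(s['R']).T@s['t'],3),np.round(s['R'],2).tolist(),s['K'][0][0],s['k1'])
print(sense())
E
```

```text
pics
[ 0.447 -0.022  1.59 ] [[-0.01, -1.0, -0.0], [-1.0, 0.01, -0.06], [0.06, 0.0, -1.0]] 485.6781232247332 -0.1805985949671169
[ 0.509 -0.904  0.602] [[1.0, -0.01, 0.02], [0.01, -0.48, -0.88], [0.02, 0.88, -0.48]] 415.514005841894 -0.010430031868545945
{'time': 0.1, 'qpos': array([-1.43700997e+00,  2.76511526e-01,  1.50593055e+00,  1.34045838e-05,
        1.36068412e+00, -1.21028346e-01]), 'dq': array([-1.19978201e-03, -2.16451490e-03, -3.94270871e-03, -2.86988511e-04,
        9.46848920e-05,  1.14766675e-03]), 'tau': array([ 1.24097056e-03, -4.05454659e+01, -2.37780386e+01,  7.01991655e-02,
        2.99333618e-02, -4.55170937e-05]), 'eef_pos': array([ 0.14485933, -0.55597173,  0.20473304]), 'tool_rot': array([ 9.91894543e-01,  1.27061510e-01,  1.66249763e-06, -7.66794565e-04]), 'contact_force': array([ 0.21044231,  0.00581345, -0.14548052]), 'ft_torque': array([ 0.04023011,  0.00912431, -0.02453923]), 'gripper_force': 0.0, 'finger_gap': 0.09371990417816789}
```

View pics/top0.png

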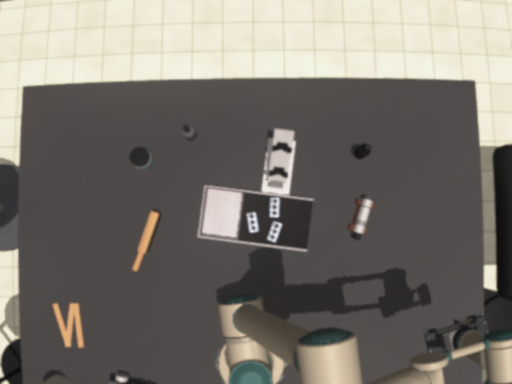

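View pics/side0.png

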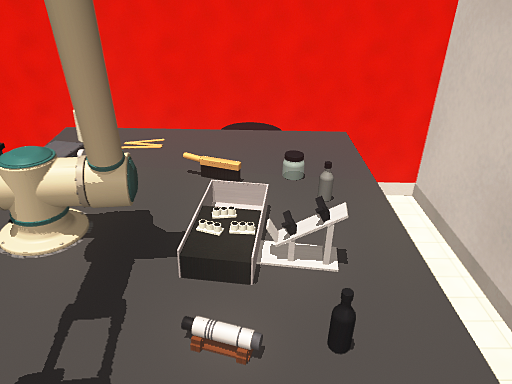

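```bash
python3 - <<'E'
from h import *
im=cv2.imread('pics/top0.png');c=im[120:285,120:380];cv2.imwrite('pics/c0.png',cv2.resize(c,None,fx=3,fy=3,interpolation=cv2.INTER_CUBIC))
E
```

```text
(no output)
```

View pics/c0.png

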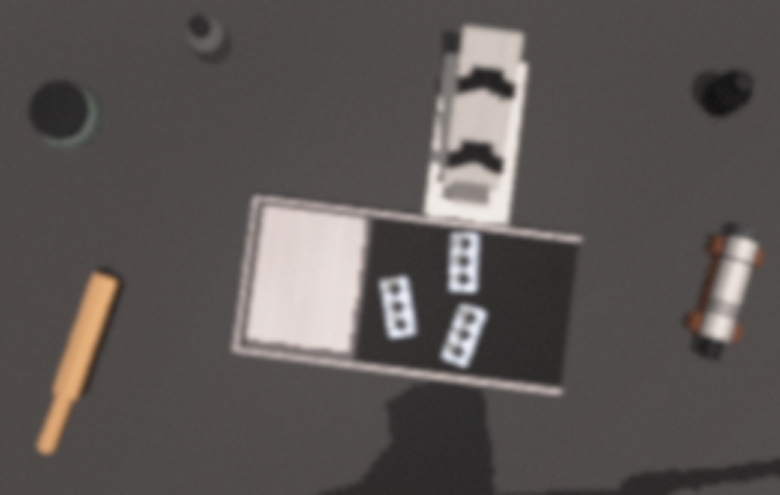

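The crop shows the station's rim corners at crop px (252,196), (582,238), (562,393), (233,351). The brush is on the left at (45,452)–(107,270). The machine is at right, (738,228)–(707,355), and the V supports are at (486,83) and (474,157).

```bash
python3 - <<'E'
from h import *
a=snap('top');b=snap('side')
P=lambda u,v,z:plane(a,(120+(u-1)/3,120+(v-1)/3),z)
C=[P(*c,.074) for c in ((252,196),(582,238),(562,393),(233,351))]
for c in C:print(np.round(c,4))
print('sizes',[round(np.linalg.norm(C[i]-C[(i+1)%4]),4) for i in range(4)])
yd=(C[0]-C[1])+(C[3]-C[2]);yaw=np.arctan2(-yd[0],yd[1]);print('station yaw deg',np.degrees(yaw))
# open end y=-.12
m=(C[1]+C[2])/2;ydir=yd/np.linalg.norm(yd);print('station origin',m+.12*ydir, 'far y',np.linalg.norm((C[0]+C[3])/2-m)-.12)
im=a['color'].astype(int);hsv=cv2.cvtColor(a['color'],cv2.COLOR_RGB2HSV)
M=cv2.inRange(hsv,(8,90,120),(25,255,255));n,l,st,ce=cv2.connectedComponentsWithStats(M)
for i in range(1,n):
    if st[i][4]>60:
        pts=np.argwhere(l==i)[:,::-1].astype(np.float32);r=cv2.minAreaRect(pts);print('wood',st[i],r)
        if st[i][0]>115:
            w=np.array([plane(a,p,.06) for p in pts])[:,:2];r=cv2.minAreaRect(w.astype(np.float32));print(r,cv2.boxPoints(r).tolist())
# machine
print('mach cap,nose',P(738,228,.031),P(707,355,.031))
print('Vs',P(486,83,.15),P(474,157,.1))
print('brush',P(45,452,.054),P(107,270,.066))
for n,u,v,z in (('jar',60,108,.08),('b2',198,24,.12),('b1',738,80,.13),('s1',463,262,.08),('s2',397,307,.08),('s3',464,335,.08)):print(n,np.round(P(u,v,z),3))
E
```

```text
[0.5773 0.1405 0.074 ]
[ 0.5292 -0.2039  0.074 ]
[ 0.3681 -0.1803  0.074 ]
[0.4157 0.1615 0.074 ]
sizes [np.float64(0.3477), np.float64(0.1629), np.float64(0.3451), np.float64(0.163)]
station yaw deg -7.933061375755043
station origin [ 0.46523417 -0.07325202  0.074     ] far y 0.22642312527317043
wood [132 211  27  61 545] ((144.3641357421875, 241.10244750976562), (9.627354621887207, 63.28569793701172), 19.29004669189453)
((0.40220218896865845, 0.3328779339790344), (0.031067917123436928, 0.20164825022220612), 70.03153228759766) [[0.30213463306427, 0.3527095913887024], [0.491659939289093, 0.2838461399078369], [0.5022697448730469, 0.31304627656936646], [0.3127444386482239, 0.38190972805023193]]
wood [ 53 303  31  45 776] ((68.18461608886719, 324.9769287109375), (47.13319778442383, 25.923255920410156), 82.87498474121094)
mach cap,nose [ 0.54037455 -0.37927285  0.031     ] [ 0.40389759 -0.3423447   0.031     ]
Vs [ 0.68120852 -0.10178547  0.15      ] [ 0.61255608 -0.09095811  0.1       ]
brush [0.30900774 0.36657529 0.054     ] [0.50172405 0.29570403 0.066     ]
jar [0.673 0.344 0.08 ]
b2 [0.751 0.191 0.12 ]
b1 [ 0.686 -0.361  0.13 ]
s1 [ 0.505 -0.079  0.08 ]
s2 [ 0.46 -0.01  0.08]
s3 [ 0.43  -0.079  0.08 ]
```

Sizes agree with the description: station 345 x 163 mm, brush 202 mm. I'm moving over the brush, target about (0.432, 0.322) with yaw -20°.

```bash
python3 -m crank '[{"tx":0.0096,"ty":0.0293,"az":-1.15},{"tx":0.0096,"ty":0.0293,"az":-1.15},{"tx":0.0096,"ty":0.0293,"az":-1.15},{"tx":0.0096,"ty":0.0293,"az":-1.15},{"tx":0.0096,"ty":0.0293,"az":-1.15},{"tx":0.0096,"ty":0.0293,"az":-1.15},{"tx":0.0096,"ty":0.0293,"az":-1.15},{"tx":0.0096,"ty":0.0293,"az":-1.15},{"tx":0.0096,"ty":0.0293,"az":-1.15},{"tx":0.0096,"ty":0.0293,"az":-1.15}]'
python3 -m crank '[{"tx":0.0096,"ty":0.0293,"az":-1.15},{"tx":0.0096,"ty":0.0293,"az":-1.15},{"tx":0.0096,"ty":0.0293,"az":-1.15},{"tx":0.0096,"ty":0.0293,"az":-1.15},{"tx":0.0096,"ty":0.0293,"az":-1.15},{"tx":0.0096,"ty":0.0293,"az":-1.15},{"tx":0.0096,"ty":0.0293,"az":-1.15},{"tx":0.0096,"ty":0.0293,"az":-1.15},{"tx":0.0096,"ty":0.0293,"az":-1.15},{"tx":0.0096,"ty":0.0293,"az":-1.15}]' >/dev/null
python3 -m crank '[{"tx":0.0096,"ty":0.0293,"az":-1.15},{"tx":0.0096,"ty":0.0293,"az":-1.15},{"tx":0.0096,"ty":0.0293,"az":-1.15},{"tx":0.0096,"ty":0.0293,"az":-1.15},{"tx":0.0096,"ty":0.0293,"az":-1.15},{"tx":0.0096,"ty":0.0293,"az":-1.15},{"tx":0.0096,"ty":0.0293,"az":-1.15},{"tx":0.0096,"ty":0.0293,"az":-1.15},{"tx":0.0096,"ty":0.0293,"az":-1.15},{"tx":0.0096,"ty":0.0293,"az":-1.15},{}]'
python3 - <<'E'
from h import *
s=sense();R=Ro.from_quat(s['tool_rot']).as_matrix();print(s['eef_pos'],np.round(R,3).tolist(),s['qpos'].round(3))
w=snap('wrist','w1.png');print(w['K'],w['k1'],np.round(-np.array(w['R']).T@w['t'],3))
E
```

```text
[ 0.14485151 -0.5561215   0.2049626 ] [[0.968, 0.252, -0.0], [0.252, -0.968, 0.001], [0.0, -0.001, -1.0]] [-1.437  0.276  1.506 -0.     1.361 -0.121]
[[272.33067448   0.         252.73109826]
 [  0.         272.33067448 191.14983076]
 [  0.           0.           1.        ]] -0.024176682756940956 [ 0.213 -0.538  0.385]$[0]: bad value
$[0]: bad value
$[0]: bad value
```

View pics/w1.png

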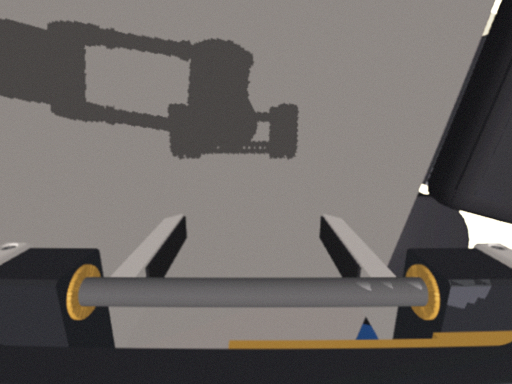

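The rows were refused because every key is required. The wrist picture shows only bare table ahead of the fingers, at px (155,245) and (350,245). Resending with full rows.

```bash
python3 -m crank '[{"ax":0,"ay":0,"az":-1.15,"tx":0.0096,"ty":0.0293,"tz":0,"claw":100},{"ax":0,"ay":0,"az":-1.15,"tx":0.0096,"ty":0.0293,"tz":0,"claw":100},{"ax":0,"ay":0,"az":-1.15,"tx":0.0096,"ty":0.0293,"tz":0,"claw":100},{"ax":0,"ay":0,"az":-1.15,"tx":0.0096,"ty":0.0293,"tz":0,"claw":100},{"ax":0,"ay":0,"az":-1.15,"tx":0.0096,"ty":0.0293,"tz":0,"claw":100},{"ax":0,"ay":0,"az":-1.15,"tx":0.0096,"ty":0.0293,"tz":0,"claw":100},{"ax":0,"ay":0,"az":-1.15,"tx":0.0096,"ty":0.0293,"tz":0,"claw":100},{"ax":0,"ay":0,"az":-1.15,"tx":0.0096,"ty":0.0293,"tz":0,"claw":100},{"ax":0,"ay":0,"az":-1.15,"tx":0.0096,"ty":0.0293,"tz":0,"claw":100},{"ax":0,"ay":0,"az":-1.15,"tx":0.0096,"ty":0.0293,"tz":0,"claw":100}]'
python3 -m crank '[{"ax":0,"ay":0,"az":-1.15,"tx":0.0096,"ty":0.0293,"tz":0,"claw":100},{"ax":0,"ay":0,"az":-1.15,"tx":0.0096,"ty":0.0293,"tz":0,"claw":100},{"ax":0,"ay":0,"az":-1.15,"tx":0.0096,"ty":0.0293,"tz":0,"claw":100},{"ax":0,"ay":0,"az":-1.15,"tx":0.0096,"ty":0.0293,"tz":0,"claw":100},{"ax":0,"ay":0,"az":-1.15,"tx":0.0096,"ty":0.0293,"tz":0,"claw":100},{"ax":0,"ay":0,"az":-1.15,"tx":0.0096,"ty":0.0293,"tz":0,"claw":100},{"ax":0,"ay":0,"az":-1.15,"tx":0.0096,"ty":0.0293,"tz":0,"claw":100},{"ax":0,"ay":0,"az":-1.15,"tx":0.0096,"ty":0.0293,"tz":0,"claw":100},{"ax":0,"ay":0,"az":-1.15,"tx":0.0096,"ty":0.0293,"tz":0,"claw":100},{"ax":0,"ay":0,"az":-1.15,"tx":0.0096,"ty":0.0293,"tz":0,"claw":100}]'
python3 -m crank '[{"ax":0,"ay":0,"az":-1.15,"tx":0.0096,"ty":0.0293,"tz":0,"claw":100},{"ax":0,"ay":0,"az":-1.15,"tx":0.0096,"ty":0.0293,"tz":0,"claw":100},{"ax":0,"ay":0,"az":-1.15,"tx":0.0096,"ty":0.0293,"tz":0,"claw":100},{"ax":0,"ay":0,"az":-1.15,"tx":0.0096,"ty":0.0293,"tz":0,"claw":100},{"ax":0,"ay":0,"az":-1.15,"tx":0.0096,"ty":0.0293,"tz":0,"claw":100},{"ax":0,"ay":0,"az":-1.15,"tx":0.0096,"ty":0.0293,"tz":0,"claw":100},{"ax":0,"ay":0,"az":-1.15,"tx":0.0096,"ty":0.0293,"tz":0,"claw":100},{"ax":0,"ay":0,"az":-1.15,"tx":0.0096,"ty":0.0293,"tz":0,"claw":100},{"ax":0,"ay":0,"az":-1.15,"tx":0.0096,"ty":0.0293,"tz":0,"claw":100},{"ax":0,"ay":0,"az":0,"tx":0,"ty":0,"tz":0,"claw":100}]'
cat >> h.py <<'E'
def st():
    s=sense();R=Ro.from_quat(s['tool_rot']).as_matrix();print('t',s['time'],'pos',s['eef_pos'].round(4),'xyaw',np.degrees(np.arctan2(R[1,0],R[0,0])).round(2),'z',R[:,2].round(3),'q',s['qpos'].round(2),'F',s['contact_force'].round(1),'gap',round(s['finger_gap'],4),'gf',s['gripper_force'])
E
python3 - <<'E'
from h import *
st()
w=snap('wrist','w2.png')
hsv=cv2.cvtColor(w['color'],cv2.COLOR_RGB2HSV);M=cv2.inRange(hsv,(8,90,100),(25,255,255));n,l,s,ce=cv2.connectedComponentsWithStats(M)
for i in range(1,n):
    if s[i][4]>200:
        pts=np.argwhere(l==i)[:,::-1];W=np.array([plane(w,p,.066) for p in pts])[:,:2].astype(np.float32);r=cv2.minAreaRect(W);print(s[i],r)
E
```

```text
time: 1.08
eef_pos: [0.241, -0.2619, 0.2055]
tool_rot: [1.0, 0.026, 0.0, 0.0]
contact_force: [0.9, -0.3, -0.9]
finger_gap: 0.0939
gripper_force: 0.0
time: 1.92
eef_pos: [0.337, 0.0311, 0.2057]
tool_rot: [0.997, -0.074, 0.0, 0.0]
contact_force: [0.7, -1.1, 0.5]
finger_gap: 0.0936
gripper_force: 0.0
time: 2.75
eef_pos: [0.4252, 0.2981, 0.2051]
tool_rot: [0.987, -0.162, 0.0, -0.002]
contact_force: [-0.2, -0.3, 0.4]
finger_gap: 0.0943
gripper_force: 0.0
t 2.75 pos [0.4252 0.2981 0.2051] xyaw -18.6 z [ 0.002  0.003 -1.   ] q [0.48 0.19 1.62 0.   1.33 2.37] F [-0.2 -0.3  0.4] gap 0.0943 gf 0.0
[ 220  125   25  154 3243] ((0.4044886827468872, 0.33224162459373474), (0.028989307582378387, 0.19627591967582703), 70.93653869628906)
[ 67 267  19  53 335] ((0.3565199375152588, 0.5757268071174622), (0.025192858651280403, 0.08453831821680069), 61.9770622253418)
[421 266  19  54 366] ((0.2049315720796585, 0.11957024782896042), (0.024849610403180122, 0.08567759394645691), 80.6546401977539)
[ 229  332  283   16 2437] ((0.15357421338558197, 0.2105095237493515), (0.40840262174606323, 0.02242838777601719), 71.73968505859375)
```

View pics/w2.png

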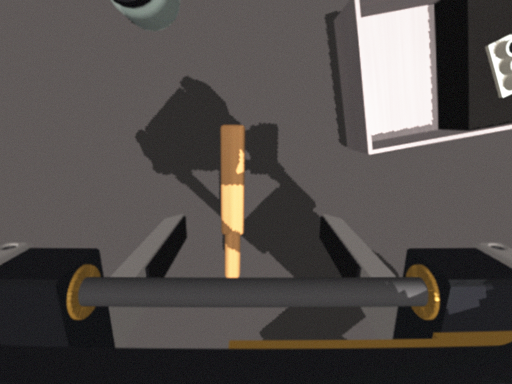

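The wrist view shows the brush's back between the open fingers, end at px (232,125). It puts the grip at about (0.433, 0.322), which agrees with the top view. Descending.

```bash
python3 -m crank '[{"ax":0,"ay":0,"az":-0.5,"tx":0.0039,"ty":0.012,"tz":0,"claw":100},{"ax":0,"ay":0,"az":-0.5,"tx":0.0039,"ty":0.012,"tz":0,"claw":100},{"ax":0,"ay":0,"az":0,"tx":0,"ty":0,"tz":-0.021,"claw":100},{"ax":0,"ay":0,"az":0,"tx":0,"ty":0,"tz":-0.021,"claw":100},{"ax":0,"ay":0,"az":0,"tx":0,"ty":0,"tz":-0.021,"claw":100},{"ax":0,"ay":0,"az":0,"tx":0,"ty":0,"tz":-0.021,"claw":100},{"ax":0,"ay":0,"az":0,"tx":0,"ty":0,"tz":-0.021,"claw":100},{"ax":0,"ay":0,"az":0,"tx":0,"ty":0,"tz":-0.021,"claw":100},{"ax":0,"ay":0,"az":0,"tx":0,"ty":0,"tz":-0.021,"claw":100},{"ax":0,"ay":0,"az":0,"tx":0,"ty":0,"tz":-0.02,"claw":100}]'
python3 -m crank '[{"ax":0,"ay":0,"az":0,"tx":0,"ty":0,"tz":0,"claw":100},{"ax":0,"ay":0,"az":0,"tx":0,"ty":0,"tz":0,"claw":100}]'; python3 -c 'from h import *; st()'
```

```text
time: 3.63
eef_pos: [0.4306, 0.3158, 0.0377]
tool_rot: [0.985, -0.172, -0.0, 0.0]
contact_force: [-0.8, -0.1, 0.3]
finger_gap: 0.0945
gripper_force: 0.0
time: 3.8
eef_pos: [0.4302, 0.316, 0.0381]
tool_rot: [0.985, -0.172, -0.001, 0.001]
contact_force: [-0.2, -1.2, -0.3]
finger_gap: 0.0944
gripper_force: 0.0
t 3.8 pos [0.4302 0.316  0.0381] xyaw -19.78 z [-0.002 -0.002 -1.   ] q [ 0.5   0.37  1.83 -0.    0.95  2.42] F [-0.2 -1.2 -0.3] gap 0.0944 gf 0.0
```

```bash
python3 -m crank '[{"ax":0,"ay":0,"az":0,"tx":0.0025,"ty":0.006,"tz":0,"claw":100},{"ax":0,"ay":0,"az":0,"tx":0,"ty":0,"tz":0,"claw":0},{"ax":0,"ay":0,"az":0,"tx":0,"ty":0,"tz":0,"claw":0},{"ax":0,"ay":0,"az":0,"tx":0,"ty":0,"tz":0,"claw":0},{"ax":0,"ay":0,"az":0,"tx":0,"ty":0,"tz":0,"claw":0},{"ax":0,"ay":0,"az":0,"tx":0,"ty":0,"tz":0,"claw":0},{"ax":0,"ay":0,"az":0,"tx":0,"ty":0,"tz":0,"claw":0},{"ax":0,"ay":0,"az":0,"tx":0,"ty":0,"tz":0,"claw":0},{"ax":0,"ay":0,"az":0,"tx":0,"ty":0,"tz":0,"claw":0},{"ax":0,"ay":0,"az":0,"tx":0,"ty":0,"tz":0,"claw":0}]' 45
python3 -c 'from h import *; st()'
```

```text
time: 4.63
eef_pos: [0.4336, 0.3232, 0.0384]
tool_rot: [0.985, -0.172, -0.0, 0.0]
contact_force: [-0.3, 0.3, -0.8]
finger_gap: 0.0377
gripper_force: 0.0
t 4.6333 pos [0.4336 0.3232 0.0384] xyaw -19.75 z [-0. -0. -1.] q [ 0.51  0.37  1.82 -0.    0.95  2.43] F [-0.3  0.3 -0.8] gap 0.0377 gf 0.0
```

```bash
python3 -m crank '[{"ax":0,"ay":0,"az":0,"tx":0,"ty":0,"tz":0,"claw":0},{"ax":0,"ay":0,"az":0,"tx":0,"ty":0,"tz":0,"claw":0},{"ax":0,"ay":0,"az":0,"tx":0,"ty":0,"tz":0,"claw":0},{"ax":0,"ay":0,"az":0,"tx":0,"ty":0,"tz":0,"claw":0},{"ax":0,"ay":0,"az":0,"tx":0,"ty":0,"tz":0.02,"claw":0},{"ax":0,"ay":0,"az":0,"tx":0,"ty":0,"tz":0.03,"claw":0},{"ax":0,"ay":0,"az":0,"tx":0,"ty":0,"tz":0.03,"claw":0},{"ax":0,"ay":0,"az":0,"tx":0,"ty":0,"tz":0.03,"claw":0},{"ax":0,"ay":0,"az":0,"tx":0,"ty":0,"tz":0.03,"claw":0},{"ax":0,"ay":0,"az":0,"tx":0,"ty":0,"tz":0.01,"claw":0}]'
python3 -c 'from h import *; st()'
```

```text
time: 5.47
eef_pos: [0.4356, 0.3244, 0.1927]
tool_rot: [0.985, -0.171, 0.003, -0.002]
contact_force: [1.3, 0.2, -1.8]
finger_gap: 0.0274
gripper_force: 45.0
t 5.4667 pos [0.4356 0.3244 0.1927] xyaw -19.75 z [ 0.006  0.004 -1.   ] q [ 0.51  0.23  1.6  -0.    1.3   2.43] F [ 1.3  0.2 -1.8] gap 0.0274 gf 44.99903082847595
```

```bash
python3 -m crank '[{"ax":0,"ay":0,"az":0.74,"tx":0.0012,"ty":-0.015,"tz":0,"claw":0},{"ax":0,"ay":0,"az":0.74,"tx":0.0012,"ty":-0.03,"tz":0,"claw":0},{"ax":0,"ay":0,"az":0.74,"tx":0.0012,"ty":-0.03,"tz":0,"claw":0},{"ax":0,"ay":0,"az":0.74,"tx":0.0012,"ty":-0.03,"tz":0,"claw":0},{"ax":0,"ay":0,"az":0.74,"tx":0.0012,"ty":-0.03,"tz":0,"claw":0},{"ax":0,"ay":0,"az":0.74,"tx":0.0012,"ty":-0.03,"tz":0,"claw":0},{"ax":0,"ay":0,"az":0.74,"tx":0.0012,"ty":-0.03,"tz":0,"claw":0},{"ax":0,"ay":0,"az":0.74,"tx":0.0012,"ty":-0.03,"tz":0,"claw":0},{"ax":0,"ay":0,"az":0.74,"tx":0.0012,"ty":-0.03,"tz":0,"claw":0},{"ax":0,"ay":0,"az":0.74,"tx":0.0012,"ty":-0.03,"tz":0,"claw":0}]'
python3 -m crank '[{"ax":0,"ay":0,"az":0.74,"tx":0.0012,"ty":-0.03,"tz":0,"claw":0},{"ax":0,"ay":0,"az":0.74,"tx":0.0012,"ty":-0.03,"tz":0,"claw":0},{"ax":0,"ay":0,"az":0.74,"tx":0.0012,"ty":-0.03,"tz":0,"claw":0},{"ax":0,"ay":0,"az":0.74,"tx":0.0012,"ty":-0.03,"tz":0,"claw":0},{"ax":0,"ay":0,"az":0.74,"tx":0.0012,"ty":-0.03,"tz":0,"claw":0},{"ax":0,"ay":0,"az":0.74,"tx":0.0012,"ty":-0.03,"tz":0,"claw":0},{"ax":0,"ay":0,"az":0,"tx":0.0006,"ty":-0.019,"tz":0,"claw":0},{"ax":0,"ay":0,"az":0,"tx":0,"ty":0,"tz":0,"claw":0},{"ax":0,"ay":0,"az":0,"tx":0,"ty":0,"tz":0,"claw":0}]'
python3 - <<'E'
from h import *
st();b=snap('side');t=snap('top')
cv2.imwrite('pics/s3.png',np.vstack([cv2.resize(b['color'][150:300,100:400],None,fx=2,fy=2),cv2.resize(t['color'][170:290,170:320],(600,480))[:300]])[:,:,::-1])
E
```

```text
time: 6.3
eef_pos: [0.4447, 0.0369, 0.1873]
tool_rot: [0.994, -0.107, -0.001, 0.0]
contact_force: [0.3, 0.2, -1.3]
finger_gap: 0.0272
gripper_force: 45.0
time: 7.05
eef_pos: [0.4527, -0.161, 0.1872]
tool_rot: [0.998, -0.07, -0.001, -0.001]
contact_force: [0.5, 1.4, -1.9]
finger_gap: 0.0276
gripper_force: 45.0
t 7.05 pos [ 0.4527 -0.161   0.1872] xyaw -8.05 z [-0.002  0.002 -1.   ] q [-0.49  0.15  1.72  0.    1.27  1.22] F [ 0.5  1.4 -1.9] gap 0.0276 gf 44.99894320964813
```

View pics/s3.png

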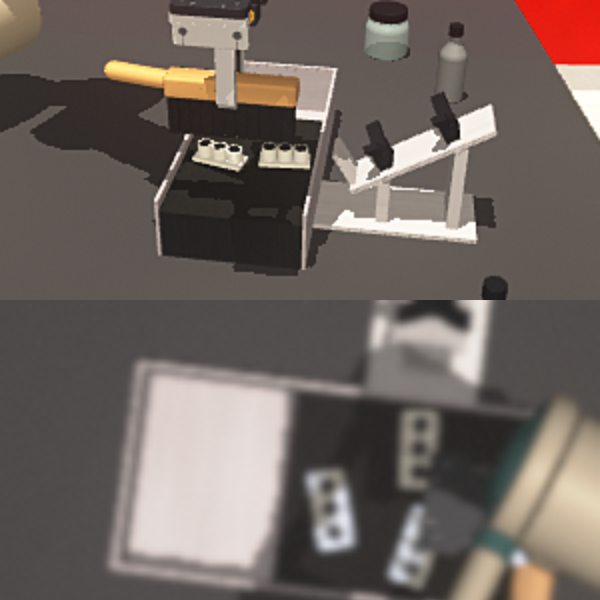

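The brush is held level above the bed's open end (side crop, bristles at about (235,120)). All three strips lie ahead of it. Lowering, then sweeping along station +y.

```bash
python3 -m crank '[{"ax":0,"ay":0,"az":0,"tx":0,"ty":0,"tz":-0.02,"claw":0},{"ax":0,"ay":0,"az":0,"tx":0,"ty":0,"tz":-0.02,"claw":0},{"ax":0,"ay":0,"az":0,"tx":0,"ty":0,"tz":-0.02,"claw":0},{"ax":0,"ay":0,"az":0,"tx":0,"ty":0,"tz":-0.015,"claw":0},{"ax":0,"ay":0,"az":0,"tx":0,"ty":0,"tz":-0.008,"claw":0},{"ax":0,"ay":0,"az":0,"tx":0,"ty":0,"tz":-0.0035,"claw":0},{"ax":0,"ay":0,"az":0,"tx":0,"ty":0,"tz":0,"claw":0},{"ax":0,"ay":0,"az":0,"tx":0,"ty":0,"tz":0,"claw":0},{"ax":0,"ay":0,"az":0,"tx":0,"ty":0,"tz":0,"claw":0}]'
python3 -c 'from h import *; st()'
```

```text
time: 7.9
eef_pos: [0.4542, -0.1609, 0.1029]
tool_rot: [0.998, -0.069, 0.001, 0.0]
contact_force: [-0.3, 0.5, -0.9]
finger_gap: 0.0276
gripper_force: 45.0
t 7.9 pos [ 0.4542 -0.1609  0.1029] xyaw -7.89 z [ 0.002 -0.001 -1.   ] q [-0.48  0.22  1.86 -0.    1.06  1.22] F [-0.3  0.5 -0.9] gap 0.0276 gf 44.99894320964813
```

```bash
python3 -m crank '[{"ax":0,"ay":0,"az":0,"tx":0,"ty":0,"tz":-0.002,"claw":0},{"ax":0,"ay":0,"az":0,"tx":0.0014,"ty":0.0099,"tz":0,"claw":0},{"ax":0,"ay":0,"az":0,"tx":0.0014,"ty":0.0099,"tz":0,"claw":0},{"ax":0,"ay":0,"az":0,"tx":0.0014,"ty":0.0099,"tz":0,"claw":0},{"ax":0,"ay":0,"az":0,"tx":0.0014,"ty":0.0099,"tz":0,"claw":0},{"ax":0,"ay":0,"az":0,"tx":0.0014,"ty":0.0099,"tz":0,"claw":0},{"ax":0,"ay":0,"az":0,"tx":0.0014,"ty":0.0099,"tz":0,"claw":0},{"ax":0,"ay":0,"az":0,"tx":0.0014,"ty":0.0099,"tz":0,"claw":0},{"ax":0,"ay":0,"az":0,"tx":0.0014,"ty":0.0099,"tz":0,"claw":0}]'
python3 -m crank '[{"ax":0,"ay":0,"az":0,"tx":0.0014,"ty":0.0099,"tz":0,"claw":0},{"ax":0,"ay":0,"az":0,"tx":0.0014,"ty":0.0099,"tz":0,"claw":0},{"ax":0,"ay":0,"az":0,"tx":0.0014,"ty":0.0099,"tz":0,"claw":0},{"ax":0,"ay":0,"az":0,"tx":0.0014,"ty":0.0099,"tz":0,"claw":0},{"ax":0,"ay":0,"az":0,"tx":0.0014,"ty":0.0099,"tz":0,"claw":0},{"ax":0,"ay":0,"az":0,"tx":0.0014,"ty":0.0099,"tz":0,"claw":0},{"ax":0,"ay":0,"az":0,"tx":0.0014,"ty":0.0099,"tz":0,"claw":0}]'
python3 - <<'E'
from h import *
st();b=snap('side');t=snap('top')
cv2.imwrite('pics/s4.png',np.vstack([cv2.resize(b['color'][150:300,100:400],None,fx=2,fy=2),cv2.resize(t['color'][170:290,170:320],(600,480))[:300]])[:,:,::-1])
E
```

```text
time: 8.65
eef_pos: [0.4648, -0.0805, 0.1001]
tool_rot: [0.998, -0.069, 0.0, 0.0]
contact_force: [0.3, -0.7, -1.6]
finger_gap: 0.0276
gripper_force: 45.0
time: 9.23
eef_pos: [0.4746, -0.0113, 0.1]
tool_rot: [0.998, -0.069, 0.0, 0.0]
contact_force: [-0.2, -0.4, -0.9]
finger_gap: 0.028
gripper_force: 45.0
t 9.2333 pos [ 0.4746 -0.0113  0.1   ] xyaw -7.91 z [-0. -0. -1.] q [-0.17  0.21  1.88 -0.    1.05  1.54] F [-0.2 -0.4 -0.9] gap 0.028 gf 44.99861776828766
```

View pics/s4.png

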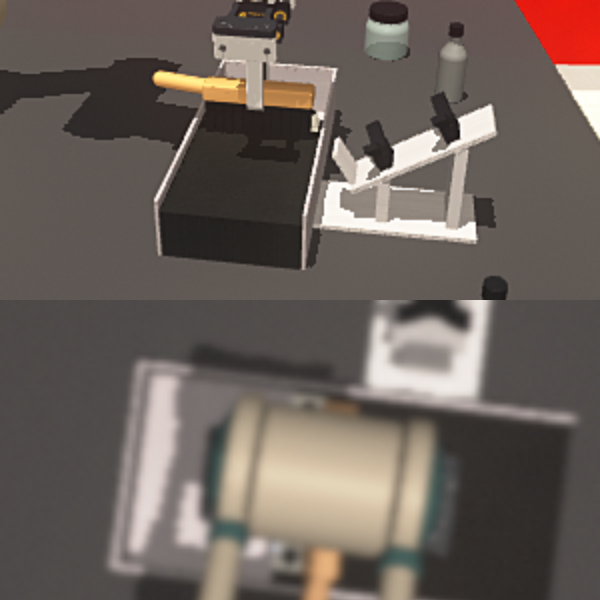

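The brush is mid-bed. A strip's end shows just ahead of its +x end (side crop (315,122)). I'll shift 5 mm towards +x and finish the sweep.

```bash
python3 -m crank '[{"ax":0,"ay":0,"az":0,"tx":0.0034,"ty":0.0065,"tz":0,"claw":0},{"ax":0,"ay":0,"az":0,"tx":0.0034,"ty":0.0065,"tz":0,"claw":0},{"ax":0,"ay":0,"az":0,"tx":0.0014,"ty":0.0099,"tz":0,"claw":0},{"ax":0,"ay":0,"az":0,"tx":0.0014,"ty":0.0099,"tz":0,"claw":0},{"ax":0,"ay":0,"az":0,"tx":0.0014,"ty":0.0099,"tz":0,"claw":0},{"ax":0,"ay":0,"az":0,"tx":0.0014,"ty":0.0099,"tz":0,"claw":0},{"ax":0,"ay":0,"az":0,"tx":0.0014,"ty":0.0099,"tz":0,"claw":0},{"ax":0,"ay":0,"az":0,"tx":0.0007,"ty":0.005,"tz":0,"claw":0},{"ax":0,"ay":0,"az":0,"tx":0,"ty":0,"tz":0,"claw":0},{"ax":0,"ay":0,"az":0,"tx":0,"ty":0,"tz":0,"claw":0}]'
python3 -m crank '[{"ax":0,"ay":0,"az":0,"tx":0,"ty":0,"tz":0.02,"claw":0},{"ax":0,"ay":0,"az":0,"tx":0,"ty":0,"tz":0.035,"claw":0},{"ax":0,"ay":0,"az":0,"tx":0,"ty":0,"tz":0.035,"claw":0},{"ax":0,"ay":0,"az":0,"tx":-0.005,"ty":-0.035,"tz":0.01,"claw":0},{"ax":0,"ay":0,"az":0,"tx":-0.005,"ty":-0.035,"tz":0,"claw":0},{"ax":0,"ay":0,"az":0,"tx":-0.005,"ty":-0.035,"tz":0,"claw":0},{"ax":0,"ay":0,"az":0,"tx":-0.005,"ty":-0.035,"tz":0,"claw":0},{"ax":0,"ay":0,"az":0,"tx":-0.005,"ty":-0.035,"tz":0,"claw":0},{"ax":0,"ay":0,"az":0,"tx":0,"ty":0,"tz":0,"claw":0}]'
python3 - <<'E'
from h import *
st();b=snap('side');t=snap('top')
cv2.imwrite('pics/s5.png',np.vstack([cv2.resize(b['color'][150:300,100:400],None,fx=2,fy=2),cv2.resize(t['color'][170:290,170:320],(600,480))[:300]])[:,:,::-1])
E
```

```text
time: 10.17
eef_pos: [0.4889, 0.0555, 0.1]
tool_rot: [0.998, -0.068, -0.0, 0.0]
contact_force: [-0.4, 1.5, -1.4]
finger_gap: 0.0278
gripper_force: 45.0
time: 10.92
eef_pos: [0.4631, -0.1263, 0.2001]
tool_rot: [0.997, -0.072, 0.0, 0.003]
contact_force: [0.3, 0.2, -1.8]
finger_gap: 0.0275
gripper_force: 45.0
t 10.9167 pos [ 0.4631 -0.1263  0.2001] xyaw -8.25 z [-0.    -0.005 -1.   ] q [-0.41  0.13  1.71 -0.    1.3   1.31] F [ 0.3  0.2 -1.8] gap 0.0275 gf 44.99810814857483
```

View pics/s5.png

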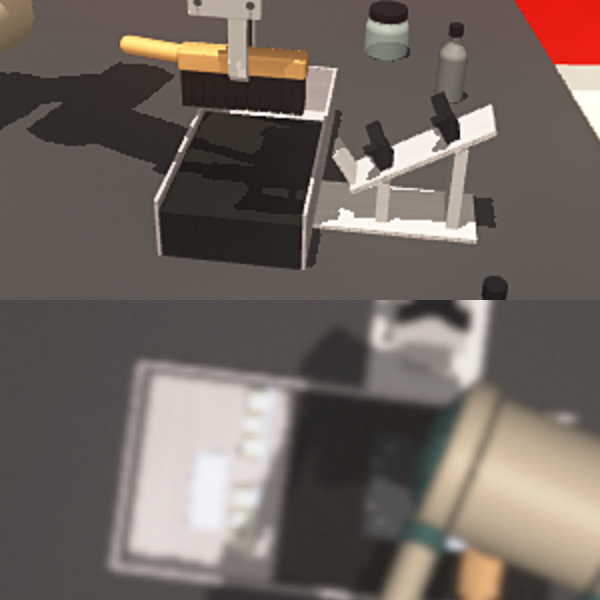

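The bed is clear. Two strips stand by the trough's near edge (top crop (255,425) and (245,515)) and one lies flat at (210,490). The brush goes back to its old, free spot.

```bash
python3 -m crank '[{"ax":0,"ay":0,"az":0,"tx":-0.0022,"ty":0.015,"tz":0,"claw":0},{"ax":0,"ay":0,"az":0,"tx":-0.0022,"ty":0.03,"tz":0,"claw":0},{"ax":0,"ay":0,"az":0,"tx":-0.0022,"ty":0.03,"tz":0,"claw":0},{"ax":0,"ay":0,"az":0,"tx":-0.0022,"ty":0.03,"tz":0,"claw":0},{"ax":0,"ay":0,"az":0,"tx":-0.0022,"ty":0.03,"tz":0,"claw":0},{"ax":0,"ay":0,"az":0,"tx":-0.0022,"ty":0.03,"tz":0,"claw":0},{"ax":0,"ay":0,"az":0,"tx":-0.0022,"ty":0.03,"tz":0,"claw":0},{"ax":0,"ay":0,"az":0,"tx":-0.0022,"ty":0.03,"tz":0,"claw":0},{"ax":0,"ay":0,"az":0,"tx":-0.0022,"ty":0.03,"tz":0,"claw":0},{"ax":0,"ay":0,"az":0,"tx":-0.0022,"ty":0.03,"tz":0,"claw":0}]'
python3 -m crank '[{"ax":0,"ay":0,"az":0,"tx":-0.0022,"ty":0.03,"tz":0,"claw":0},{"ax":0,"ay":0,"az":0,"tx":-0.0022,"ty":0.03,"tz":0,"claw":0},{"ax":0,"ay":0,"az":0,"tx":-0.0022,"ty":0.03,"tz":0,"claw":0},{"ax":0,"ay":0,"az":0,"tx":-0.0022,"ty":0.03,"tz":0,"claw":0},{"ax":0,"ay":0,"az":0,"tx":-0.0022,"ty":0.03,"tz":0,"claw":0},{"ax":0,"ay":0,"az":0,"tx":-0.001,"ty":0.015,"tz":-0.03,"claw":0},{"ax":0,"ay":0,"az":0,"tx":0,"ty":0,"tz":-0.03,"claw":0},{"ax":0,"ay":0,"az":0,"tx":0,"ty":0,"tz":-0.03,"claw":0},{"ax":0,"ay":0,"az":0,"tx":0,"ty":0,"tz":-0.03,"claw":0},{"ax":0,"ay":0,"az":0,"tx":0,"ty":0,"tz":-0.015,"claw":0}]'
python3 -m crank '[{"ax":0,"ay":0,"az":0,"tx":0,"ty":0,"tz":-0.01,"claw":0},{"ax":0,"ay":0,"az":0,"tx":0,"ty":0,"tz":0,"claw":0},{"ax":0,"ay":0,"az":0,"tx":0,"ty":0,"tz":0,"claw":0}]'
python3 -c 'from h import *; st()'
```

```text
time: 11.85
eef_pos: [0.4407, 0.1679, 0.2]
tool_rot: [0.998, -0.068, -0.0, -0.0]
contact_force: [0.8, -0.3, -1.2]
finger_gap: 0.0272
gripper_force: 45.0
time: 12.68
eef_pos: [0.4264, 0.3302, 0.0615]
tool_rot: [0.998, -0.068, -0.003, 0.002]
contact_force: [-1.0, -0.3, -1.5]
finger_gap: 0.0274
gripper_force: 45.0
time: 12.93
eef_pos: [0.4297, 0.3309, 0.0552]
tool_rot: [0.998, -0.069, -0.0, -0.0]
contact_force: [0.3, -0.5, -1.7]
finger_gap: 0.0278
gripper_force: 45.0
t 12.9333 pos [0.4297 0.3309 0.0552] xyaw -7.87 z [-0.  0. -1.] q [0.53 0.36 1.8  0.   0.99 2.24] F [ 0.3 -0.5 -1.7] gap 0.0278 gf 44.998987913131714
```

```bash
python3 -m crank '[{"ax":0,"ay":0,"az":0,"tx":0,"ty":0,"tz":-0.008,"claw":0},{"ax":0,"ay":0,"az":0,"tx":0,"ty":0,"tz":-0.006,"claw":0},{"ax":0,"ay":0,"az":0,"tx":0,"ty":0,"tz":-0.003,"claw":0},{"ax":0,"ay":0,"az":0,"tx":0,"ty":0,"tz":0,"claw":0},{"ax":0,"ay":0,"az":0,"tx":0,"ty":0,"tz":0,"claw":0}]'
python3 -m crank '[{"ax":0,"ay":0,"az":0,"tx":0,"ty":0,"tz":0,"claw":100},{"ax":0,"ay":0,"az":0,"tx":0,"ty":0,"tz":0,"claw":100},{"ax":0,"ay":0,"az":0,"tx":0,"ty":0,"tz":0,"claw":100},{"ax":0,"ay":0,"az":0,"tx":0,"ty":0,"tz":0,"claw":100},{"ax":0,"ay":0,"az":0,"tx":0,"ty":0,"tz":0,"claw":100},{"ax":0,"ay":0,"az":0,"tx":0,"ty":0,"tz":0,"claw":100},{"ax":0,"ay":0,"az":0,"tx":0,"ty":0,"tz":0,"claw":100},{"ax":0,"ay":0,"az":0,"tx":0,"ty":0,"tz":0,"claw":100}]'
python3 -m crank '[{"ax":0,"ay":0,"az":0,"tx":0,"ty":0,"tz":0.02,"claw":100},{"ax":0,"ay":0,"az":0,"tx":0,"ty":0,"tz":0.03,"claw":100},{"ax":0,"ay":0,"az":0,"tx":0,"ty":0,"tz":0.035,"claw":100},{"ax":0,"ay":0,"az":0,"tx":0,"ty":0,"tz":0.035,"claw":100},{"ax":0,"ay":0,"az":0,"tx":0,"ty":0,"tz":0.035,"claw":100},{"ax":0,"ay":0,"az":0,"tx":0,"ty":0,"tz":0.02,"claw":100},{"ax":0,"ay":0,"az":0,"tx":0,"ty":0,"tz":0,"claw":100}]'
python3 - <<'E'
from h import *
st();b=snap('side');t=snap('wrist')
cv2.imwrite('pics/s6.png',np.vstack([cv2.resize(b['color'][120:300,150:400],None,fx=2,fy=2),cv2.resize(t['color'],(500,375))[:230]])[:,:,::-1])
E
```

```text
time: 13.35
eef_pos: [0.4302, 0.3303, 0.0383]
tool_rot: [0.998, -0.069, 0.0, -0.0]
contact_force: [0.1, -0.0, -0.7]
finger_gap: 0.0278
gripper_force: 45.0
time: 14.02
eef_pos: [0.4299, 0.3302, 0.038]
tool_rot: [0.998, -0.069, -0.0, 0.0]
contact_force: [0.0, 0.1, 0.6]
finger_gap: 0.0776
gripper_force: 0.0
time: 14.6
eef_pos: [0.4326, 0.3318, 0.2183]
tool_rot: [0.998, -0.069, 0.004, -0.003]
contact_force: [0.2, 0.5, 1.0]
finger_gap: 0.0937
gripper_force: 0.0
t 14.6 pos [0.4326 0.3318 0.2183] xyaw -7.91 z [ 0.009  0.005 -1.   ] q [ 0.53  0.22  1.55 -0.    1.36  2.24] F [0.2 0.5 1. ] gap 0.0937 gf 0.0
```

View pics/s6.png

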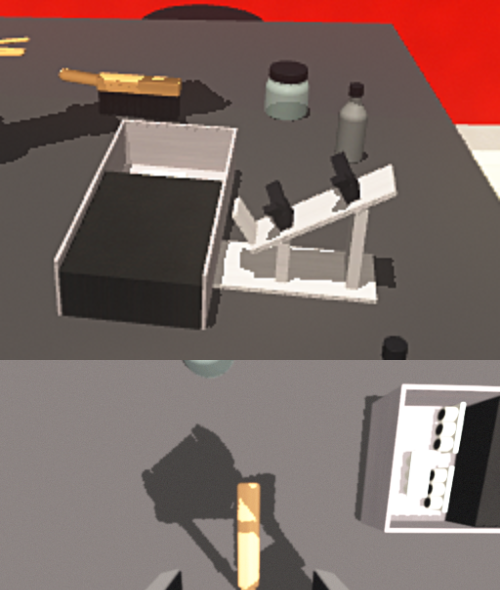

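The brush stands upright on its bristles (side crop (140,95)). In the wrist crop all three strips are in the trough around (430,460). Now over to the machine.

```bash
python3 -m crank '[{"ax":0,"ay":0,"az":-0.3,"tx":0.001,"ty":-0.015,"tz":0,"claw":100},{"ax":0,"ay":0,"az":-0.3,"tx":0.001,"ty":-0.03,"tz":0,"claw":100},{"ax":0,"ay":0,"az":-0.3,"tx":0.001,"ty":-0.03,"tz":0,"claw":100},{"ax":0,"ay":0,"az":-0.3,"tx":0.001,"ty":-0.03,"tz":0,"claw":100},{"ax":0,"ay":0,"az":-0.3,"tx":0.001,"ty":-0.03,"tz":0,"claw":100},{"ax":0,"ay":0,"az":-0.3,"tx":0.001,"ty":-0.03,"tz":0,"claw":100},{"ax":0,"ay":0,"az":-0.3,"tx":0.001,"ty":-0.03,"tz":0,"claw":100},{"ax":0,"ay":0,"az":-0.3,"tx":0.001,"ty":-0.03,"tz":0,"claw":100},{"ax":0,"ay":0,"az":-0.3,"tx":0.001,"ty":-0.03,"tz":0,"claw":100},{"ax":0,"ay":0,"az":-0.3,"tx":0.001,"ty":-0.03,"tz":0,"claw":100}]' >/dev/null
python3 -m crank '[{"ax":0,"ay":0,"az":-0.3,"tx":0.001,"ty":-0.03,"tz":0,"claw":100},{"ax":0,"ay":0,"az":-0.3,"tx":0.001,"ty":-0.03,"tz":0,"claw":100},{"ax":0,"ay":0,"az":-0.3,"tx":0.001,"ty":-0.03,"tz":0,"claw":100},{"ax":0,"ay":0,"az":-0.3,"tx":0.001,"ty":-0.03,"tz":0,"claw":100},{"ax":0,"ay":0,"az":-0.3,"tx":0.001,"ty":-0.03,"tz":0,"claw":100},{"ax":0,"ay":0,"az":-0.3,"tx":0.001,"ty":-0.03,"tz":0,"claw":100},{"ax":0,"ay":0,"az":-0.3,"tx":0.001,"ty":-0.03,"tz":0,"claw":100},{"ax":0,"ay":0,"az":-0.3,"tx":0.001,"ty":-0.03,"tz":0,"claw":100},{"ax":0,"ay":0,"az":-0.3,"tx":0.001,"ty":-0.03,"tz":0,"claw":100},{"ax":0,"ay":0,"az":-0.3,"tx":0.001,"ty":-0.03,"tz":0,"claw":100}]' >/dev/null
python3 -m crank '[{"ax":0,"ay":0,"az":-0.3,"tx":0.001,"ty":-0.03,"tz":0,"claw":100},{"ax":0,"ay":0,"az":-0.3,"tx":0.001,"ty":-0.03,"tz":0,"claw":100},{"ax":0,"ay":0,"az":-0.3,"tx":0.001,"ty":-0.03,"tz":0,"claw":100},{"ax":0,"ay":0,"az":0,"tx":0,"ty":-0.014,"tz":0,"claw":100},{"ax":0,"ay":0,"az":0,"tx":0,"ty":0,"tz":0,"claw":100},{"ax":0,"ay":0,"az":0,"tx":0,"ty":0,"tz":0,"claw":100},{"ax":0,"ay":0,"az":0,"tx":0,"ty":0,"tz":0,"claw":100}]'
python3 - <<'E'
from h import *
st();w=snap('wrist','w7.png')
print('expected px',proj(w,(.472,-.361,.031)),proj(w,(.404,-.342,.031)),proj(w,(.540,-.379,.031)))
E
```

```text
time: 16.95
eef_pos: [0.4525, -0.3567, 0.2121]
tool_rot: [0.992, -0.129, -0.001, -0.001]
contact_force: [-0.2, 0.7, 0.2]
finger_gap: 0.0943
gripper_force: 0.0
t 16.95 pos [ 0.4525 -0.3567  0.2121] xyaw -14.77 z [-0.001  0.003 -1.   ] q [-0.79  0.28  1.49  0.    1.38  1.04] F [-0.2  0.7  0.2] gap 0.0943 gf 0.0
expected px [252.4322837  160.96584537] [251.71379193 211.3701349 ] [252.46090679 105.83434646]
```

View pics/w7.png

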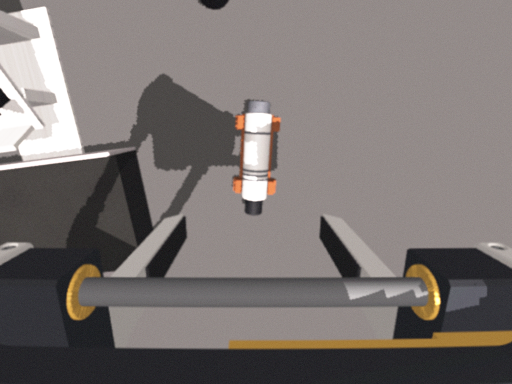

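The wrist view shows the machine in its rest: nose tip at px (253,214), cap end at (258,100), rest posts at (241,122), (276,124), (238,185) and (272,187). That is near where I expected it. Next, exact figures for the machine and the cradle.

```bash
python3 - <<'E'
from h import *
w=snap('wrist');g=w['color'].min(2)
print('cam',np.round(-np.array(w['R']).T@w['t'],3),'fwd',np.round(np.array(w['R'])[2],3))
L=[]
for r in list(range(112,118))+list(range(135,170,4))+list(range(190,198,2)):
    row=g[r,225:290]>110;ix=np.flatnonzero(row)+225
    if len(ix)>15:
        p,q=plane(w,(ix[0]-.5,r),.031),plane(w,(ix[-1]+.5,r),.031);L.append((p+q)/2);print(r,ix[0],ix[-1],len(ix),np.linalg.norm(p-q).round(4))
L=np.array(L);vx=cv2.fitLine(L[:,:2].astype(np.float32),cv2.DIST_HUBER,0,.01,.01).ravel();print('axis yaw',np.degrees(np.arctan2(vx[1],vx[0])),vx)
print('nose',plane(w,(253,214),.031),'cap',plane(w,(258,100),.04))
# rest: red posts
h=cv2.cvtColor(w['color'],cv2.COLOR_RGB2HSV);M=cv2.inRange(h,(0,150,90),(10,255,255))[:230];n,l,s,c=cv2.connectedComponentsWithStats(M)
for i in range(1,n):
    if s[i][4]>15:print('post',s[i],plane(w,c[i],.025).round(4))
# cradle in top view
t=snap('top');gt=t['color'].max(2);sub=gt[120:200,255:305]
m=(sub<45).astype(np.uint8);n,l,s,c=cv2.connectedComponentsWithStats(m)
for i in range(1,n):
    if s[i][4]>8:print('dark',s[i]+[255,120,0,0,0],c[i]+[255,120])
big=gt[140:185,262:300]
for r in range(0,45,2):print(140+r,' '.join('%3d'%v for v in big[r]))
E
```

```text
cam [ 0.521 -0.375  0.393] fwd [-0.239  0.064 -0.969]
112 227 289 53 0.0805
113 231 289 54 0.0755
114 233 289 51 0.073
115 233 289 47 0.073
116 234 289 45 0.0718
117 245 289 39 0.0578
135 238 289 39 0.0678
139 236 289 43 0.0706
143 235 289 45 0.0722
147 234 289 44 0.0737
151 232 289 46 0.0766
155 232 289 43 0.0769
159 243 289 40 0.0626
163 243 289 39 0.0628
167 225 289 52 0.0871
190 225 289 49 0.089
192 225 289 54 0.0892
194 225 289 62 0.0893
196 225 289 65 0.0895
axis yaw -18.963951 [ 0.94572324 -0.32497323  0.4806525  -0.37404573]
nose [ 0.39997159 -0.34286523  0.031     ] cap [ 0.54483205 -0.38734836  0.04      ]
post [234 116  10  74 146] [ 0.4899 -0.347   0.025 ]
post [272 120   8  12  68] [ 0.5092 -0.4017  0.025 ]
post [268 170   7  22  36] [ 0.4392 -0.377   0.025 ]
dark [274 144  16   7  45] [281.73333333 146.64444444]
dark [271 169  15   6  39] [277.97435897 171.23076923]
140  80  79  81  81  80  87 106 121 126 129 147 179 200 206 205 201 199 199 202 204 206 205 205 204 205 206 210 212 210 205 194 173 144 115  92  83  79  81
142  81  81  80  81  82  90 109 122 127 131 151 181
[... 2680 characters left out ...]
 158 129 100  76  63  80 141 206 230 219 170 115  87  82  82  81  82  82  80
178 142 202 225 210 174 162 183 198 204 205 206 206 206 204 203 204 205 206 205 204 200 192 180 173 180 209 229 232 213 159 109  85  83  81  82  82  82  82
180 151 208 226 216 190 184 192 196 190 178 173 174 176 177 180 184 189 193 195 197 200 204 207 211 222 233 238 231 197 138  97  82  82  82  82  83  80  81
182 165 218 234 237 231 207 174 154 145 139 140 141 140 141 141 142 143 146 148 153 167 191 206 217 227 236 238 230 190 130  92  83  82  81  82  81  82  83
184 186 226 237 237 226 193 153 135 137 138 140 140 139 139 137 138 137 138 140 143 168 208 228 233 237 239 237 221 171 115  87  82  83  81  82  81  81  80
```

```bash
python3 - <<'E'
from h import *
t=cv2.imread('pics/w7.png')[:,:,::-1];w=snap('wrist')
g=t.min(2).astype(int);h=cv2.cvtColor(np.ascontiguousarray(t),cv2.COLOR_RGB2HSV)
for r in (104,115,140,150,160,193,207):print(r,' '.join('%3d'%v for v in g[r,234:282]))
A=[]
for r in (104,208):
    d=np.flatnonzero(g[r,238:276]<45)+238;print(r,d.min(),d.max(),plane(w,((d.min()+d.max())/2,r),.031))
for r in list(range(113,116))+list(range(191,197)):
    d=np.flatnonzero((g[r,240:275]>190))+240;c=(d.min()+d.max())/2;p=plane(w,(c,r),.031);A.append(p[:2]);print(r,d.min(),d.max(),p.round(4),np.linalg.norm(plane(w,(d.min()-.5,r),.035)-plane(w,(d.max()+.5,r),.035)).round(4))
col=g[:,253];print('nosecol',col[200:222]);print('capcol',g[94:110,258])
T=snap('top')
tips=dict(UL=(273,148,.155),UR=(289.7,150,.155),LL=(269.6,172.5,.110),LR=(286,175,.110))
for k,(u,v,z) in tips.items():print(k,plane(T,(u,v),z).round(4))
E
```

```text
104 136 138 135 136 138 138 137 135 135 125  95  73  69  68  79  99 110 131 136 140 152 154 162 165 171 177 182 181 176 180 170 158 154 145 132 124 121 133 138 134 139 136 138 138 137 138 138 136
115 128 105  89  81  77  81  87  85  78  57  68 134 203 239 248 251 254 254 255 255 255 255 255 255 255 255 255 255 255 255 255 255 255 255 255 255 253 210 130 110 117 129 128 128 132 141 134 136
140  96 127 137 141 140 133  98  70  50  75 143 171 185 191 193 202 213 224 227 224 222 227 230 229 227 226 223 219 216 214 208 203 197 194 181 155  94  52  62  66  74  72  80 107 131 140 133 138
150 130 138 136 141 140 126  88  61  49 103 188 237 249 252 253 254 255 255 255 255 255 255 253 233 226 222 219 215 215 212 206 199 195 187 164 115  61  57  66  73  72  69  83 122 135 139 139 136
160  70  72  72  73  72  67  53  47  65 141 216 244 251 253 254 254 255 255 255 255 255 255 255 234 222 222 218 215 210 204 200 197 188 174 138  79  53  62  72  71  72  77 100 125 134 137 139 136
193 137 134 124 124 126 120 125 151 212 242 252 253 254 255 255 255 255 255 255 255 255 255 255 255 255 255 255 255 255 254 254 247 198 129  93  95  93  97  96 114 129 134 139 134 137 134 139 138
207 138 139 137 138 139 138 139 136 135 131 110  68  47  38  47  51  61  68  78  78  83  74  71  62  57  49  45  63 115 137 140 138 140 136 138 137 138 134 137 136 135 137 137 137 137 140 138 133Traceback (most recent call last):
  File "<stdin>", line 7, in <module>
    return umr_minimum(a, axis, None, out, keepdims, initial, where)
ValueError: zero-size array to reduction operation minimum which has no identity
```

```bash
python3 - <<'E'
from h import *
t=cv2.imread('pics/w7.png')[:,:,::-1];w=snap('wrist');g=t.min(2).astype(int)
D=[(115,258.5),(140,256.6),(150,256.1),(160,255.6),(193,253.9),(207,253.1)]
P=np.array([plane(w,(c,r),.031)[:2] for r,c in D],np.float32);v=cv2.fitLine(P,cv2.DIST_L2,0,.01,.01).ravel();print(P.round(4).tolist(),v,np.degrees(np.arctan2(v[1],v[0])))
print('nosecol',g[200:222,253]);print('capcol',g[92:112,258])
T=snap('top')
for k,(u,v,z) in dict(UL=(273,148,.155),UR=(289.7,150,.155),LL=(269.6,172.5,.110),LR=(286,175,.110)).items():print(k,plane(T,(u,v),z).round(4))
st()
E
```

```text
[[0.5281000137329102, -0.3846000134944916], [0.49810001254081726, -0.3743000030517578], [0.48559999465942383, -0.37040001153945923], [0.47290000319480896, -0.36640000343322754], [0.429500013589859, -0.35269999504089355], [0.41019999980926514, -0.3465000092983246]] [ 0.9521287  -0.3056974   0.4707301  -0.36583528] -17.800125
nosecol [255 147  75  76  81  82  84  78  84  81  80  86  81  85  88 107 131 139
 141 138 138 139]
capcol [136 139 135 138 136 138 140 125 108 140 166 168 171 172 178 184 186 180
 181 178]
UL [ 0.6786 -0.0756  0.155 ]
UR [ 0.6721 -0.1254  0.155 ]
LL [ 0.6102 -0.0657  0.11  ]
LR [ 0.6019 -0.1159  0.11  ]
t 17.25 pos [ 0.4531 -0.3578  0.2134] xyaw -14.74 z [ 0. -0. -1.] q [-0.79  0.27  1.49  0.    1.38  1.04] F [-0.4  0.1 -0.8] gap 0.094 gf 0.0
```

Machine: yaw -17.8°, middle about (0.4745, -0.367). Cradle: yaw -8.0°, origin about (0.642, -0.096), with V spacing 70 mm against an expected 71. Descending to grip the machine.

```bash
python3 -m crank '[{"ax":0,"ay":0,"az":-1.5,"tx":0.0107,"ty":-0.0046,"tz":0,"claw":100},{"ax":0,"ay":0,"az":-1.5,"tx":0.0107,"ty":-0.0046,"tz":0,"claw":100},{"ax":0,"ay":0,"az":0,"tx":0,"ty":0,"tz":-0.03,"claw":100},{"ax":0,"ay":0,"az":0,"tx":0,"ty":0,"tz":-0.03,"claw":100},{"ax":0,"ay":0,"az":0,"tx":0,"ty":0,"tz":-0.03,"claw":100},{"ax":0,"ay":0,"az":0,"tx":0,"ty":0,"tz":-0.03,"claw":100},{"ax":0,"ay":0,"az":0,"tx":0,"ty":0,"tz":-0.03,"claw":100},{"ax":0,"ay":0,"az":0,"tx":0,"ty":0,"tz":-0.01,"claw":100},{"ax":0,"ay":0,"az":0,"tx":0,"ty":0,"tz":0,"claw":100},{"ax":0,"ay":0,"az":0,"tx":0,"ty":0,"tz":0,"claw":100}]'
python3 - <<'E'
from h import *
st();b=snap('side');g=b['color'].max(2)
o=np.array([.642,-.0962,.130]);R=Ro.from_euler('ZY',[-7.95,-32],degrees=True).as_matrix();print(R.round(3).tolist())
for x in (-42,42):
    for y,z in ((-27,3),(27,3),(0,-24)):print(x,y,proj(b,o+R@np.array([x,y,z])/1e3).round(1))
m=(g[180:250,260:350]<40).astype(np.uint8);n,l,s,c=cv2.connectedComponentsWithStats(m)
for i in range(1,n):
    if s[i][4]>15:
        pts=np.argwhere(l==i)[:,::-1]+[260,180];print(s[i][4],cv2.boxPoints(cv2.minAreaRect(pts.astype(np.float32))).round(1).tolist(),(c[i]+[260,180]).round(1))
E
```

```text
time: 18.08
eef_pos: [0.4748, -0.3682, 0.0536]
tool_rot: [0.988, -0.155, 0.0, 0.0]
contact_force: [-0.2, -0.2, 1.2]
finger_gap: 0.0939
gripper_force: 0.0
t 18.0833 pos [ 0.4748 -0.3682  0.0536] xyaw -17.8 z [ 0. -0. -1.] q [-0.78  0.43  1.67 -0.    1.04  1.11] F [-0.2 -0.2  1.2] gap 0.0939 gf 0.0
[[0.84, 0.138, -0.525], [-0.117, 0.99, 0.073], [0.53, 0.0, 0.848]]
-42 -27 [283.6 221.5]
-42 27 [285.  209.4]
-42 0 [289.9 224.3]
42 -27 [317.8 206.9]
42 27 [317.5 195.2]
42 0 [323.  210.3]
65 [[317.0, 212.0], [326.29998779296875, 206.89999389648438], [331.79998779296875, 216.89999389648438], [322.6000061035156, 222.0]] [324.  214.3]
32 [[283.0, 226.0], [293.79998779296875, 220.60000610351562], [298.79998779296875, 230.60000610351562], [288.0, 236.0]] [291.2 229.1]
```

```bash
python3 -m crank '[{"ax":0,"ay":0,"az":0,"tx":0,"ty":0.001,"tz":-0.02,"claw":100},{"ax":0,"ay":0,"az":0,"tx":0,"ty":0,"tz":-0.015,"claw":100},{"ax":0,"ay":0,"az":0,"tx":0,"ty":0,"tz":-0.006,"claw":100},{"ax":0,"ay":0,"az":0,"tx":0,"ty":0,"tz":0,"claw":100},{"ax":0,"ay":0,"az":0,"tx":0,"ty":0,"tz":0,"claw":100}]'
python3 -m crank '[{"ax":0,"ay":0,"az":0,"tx":0,"ty":0,"tz":0,"claw":0},{"ax":0,"ay":0,"az":0,"tx":0,"ty":0,"tz":0,"claw":0},{"ax":0,"ay":0,"az":0,"tx":0,"ty":0,"tz":0,"claw":0},{"ax":0,"ay":0,"az":0,"tx":0,"ty":0,"tz":0,"claw":0},{"ax":0,"ay":0,"az":0,"tx":0,"ty":0,"tz":0,"claw":0},{"ax":0,"ay":0,"az":0,"tx":0,"ty":0,"tz":0,"claw":0},{"ax":0,"ay":0,"az":0,"tx":0,"ty":0,"tz":0,"claw":0},{"ax":0,"ay":0,"az":0,"tx":0,"ty":0,"tz":0,"claw":0},{"ax":0,"ay":0,"az":0,"tx":0,"ty":0,"tz":0,"claw":0},{"ax":0,"ay":0,"az":0,"tx":0,"ty":0,"tz":0,"claw":0}]' 35
python3 -m crank '[{"ax":0,"ay":0,"az":0,"tx":0,"ty":0,"tz":0,"claw":0},{"ax":0,"ay":0,"az":0,"tx":0,"ty":0,"tz":0,"claw":0}]' >/dev/null; python3 -c 'from h import *; st()'
```

```text
time: 18.55
eef_pos: [0.4752, -0.3677, 0.0134]
tool_rot: [0.988, -0.155, 0.001, 0.001]
contact_force: [0.8, -0.2, 0.6]
finger_gap: 0.0936
gripper_force: 0.0
time: 19.38
eef_pos: [0.4743, -0.3668, 0.0119]
tool_rot: [0.988, -0.155, -0.0, -0.0]
contact_force: [-0.2, 0.2, -0.7]
finger_gap: 0.0333
gripper_force: 35.0
t 19.55 pos [ 0.4743 -0.3668  0.0119] xyaw -17.81 z [-0.  0. -1.] q [-0.77  0.48  1.72  0.    0.95  1.11] F [-0.8  0.  -0.1] gap 0.0332 gf 34.99944090843201
```

Gripped: gap 33 mm, no side force. Lifting, turning to the cradle's yaw, then tilting and travelling.

```bash
python3 -m crank '[{"ax":0,"ay":0,"az":0,"tx":0,"ty":0,"tz":0.012,"claw":0},{"ax":0,"ay":0,"az":0,"tx":0,"ty":0,"tz":0.025,"claw":0},{"ax":0,"ay":0,"az":0,"tx":0,"ty":0,"tz":0.03,"claw":0},{"ax":0,"ay":0,"az":0,"tx":0,"ty":0,"tz":0.03,"claw":0},{"ax":0,"ay":0,"az":0,"tx":0,"ty":0,"tz":0.03,"claw":0},{"ax":0,"ay":0,"az":0,"tx":0,"ty":0,"tz":0.03,"claw":0},{"ax":0,"ay":0,"az":0,"tx":0,"ty":0,"tz":0.03,"claw":0},{"ax":0,"ay":0,"az":0,"tx":0,"ty":0,"tz":0.03,"claw":0},{"ax":0,"ay":0,"az":4.9,"tx":0,"ty":0,"tz":0.025,"claw":0},{"ax":0,"ay":0,"az":4.9,"tx":0,"ty":0,"tz":0.01,"claw":0}]'
python3 -m crank '[{"ax":-0.55,"ay":-3.96,"az":0,"tx":0.0138,"ty":0.0275,"tz":0,"claw":0},{"ax":-0.55,"ay":-3.96,"az":0,"tx":0.0138,"ty":0.0275,"tz":0,"claw":0},{"ax":-0.55,"ay":-3.96,"az":0,"tx":0.0138,"ty":0.0275,"tz":0,"claw":0},{"ax":-0.55,"ay":-3.96,"az":0,"tx":0.0138,"ty":0.0275,"tz":0,"claw":0},{"ax":-0.55,"ay":-3.96,"az":0,"tx":0.0138,"ty":0.0275,"tz":0,"claw":0},{"ax":-0.55,"ay":-3.96,"az":0,"tx":0.0138,"ty":0.0275,"tz":0,"claw":0},{"ax":-0.55,"ay":-3.96,"az":0,"tx":0.0138,"ty":0.0275,"tz":0,"claw":0},{"ax":-0.55,"ay":-3.96,"az":0,"tx":0.0138,"ty":0.0275,"tz":0,"claw":0},{"ax":0,"ay":0,"az":0,"tx":0.0138,"ty":0.0275,"tz":0,"claw":0},{"ax":0,"ay":0,"az":0,"tx":0.0138,"ty":0.0275,"tz":0,"claw":0}]'
python3 -m crank '[{"ax":0,"ay":0,"az":0,"tx":0,"ty":0,"tz":0,"claw":0},{"ax":0,"ay":0,"az":0,"tx":0,"ty":0,"tz":0,"claw":0}]' >/dev/null
cat >> h.py <<'E'
RC=Ro.from_euler('ZY',[-7.95,-32],degrees=True)
def cr(o=(.644,-.0965,.130)):
    s=sense();R=Ro.from_quat(s['tool_rot']);m=s['eef_pos']-.019*R.as_matrix()[:,2]
    want=RC*Ro.from_euler('x',180,degrees=True)
    print('mid in cradle mm',(RC.inv().apply(m-np.array(o))*1e3).round(1),'rot left deg (world)',(want*R.inv()).as_rotvec(degrees=True).round(2),'F',s['contact_force'].round(1))
E
python3 - <<'E'
from h import *
st();cr()
b=snap('side','s8.png');t=snap('top','t8.png');w=snap('wrist','w8.png')
s=sense();R=Ro.from_quat(s['tool_rot']).as_matrix();m=s['eef_pos']-.019*R[:,2]
for n,q in (('side',b),('top',t)):print(n,'nose',proj(q,m-.078*R[:,0]).round(1),'cap',proj(q,m+.070*R[:,0]).round(1),'mid',proj(q,m).round(1))
g=b['color'].max(2);u0,v0=proj(b,m-.078*R[:,0]);u1,v1=proj(b,m+.07*R[:,0])
f=np.linspace(-.15,1.15,66);print([(round(k,2),int(g[int(round(v0+k*(v1-v0))),int(round(u0+k*(u1-u0)))])) for k in f])
E
```

```text
time: 20.38
eef_pos: [0.4753, -0.368, 0.2681]
tool_rot: [0.998, -0.068, 0.002, 0.002]
contact_force: [-0.5, -0.2, -1.1]
finger_gap: 0.0337
gripper_force: 35.0
time: 21.22
eef_pos: [0.6099, -0.0903, 0.2622]
tool_rot: [0.959, -0.068, 0.273, 0.019]
contact_force: [0.2, -0.7, -1.6]
finger_gap: 0.0333
gripper_force: 35.0
t 21.3833 pos [ 0.6119 -0.0899  0.2632] xyaw -7.79 z [ 0.523 -0.071 -0.849] q [-0.32  0.03  1.82  0.14  0.75  1.31] F [-0.3  0.8 -2. ] gap 0.0332 gf 34.999122619628906
mid in cradle mm [ 42.9   2.1 149.3] rot left deg (world) [-0.05 -0.12 -0.18] F [-0.3  0.8 -2. ]
side nose [255.7 161.9] cap [318.  131.1] mid [287.7 146.1]
top nose [277.1 193.7] cap [284.3 144.9] mid [280.8 168.6]
[(np.float64(-0.15), 105), (np.float64(-0.13), 105), (np.float64(-0.11), 105), (np.float64(-0.09), 105), (np.float64(-0.07), 104), (np.float64(-0.05), 105), (np.float64(-0.03), 105), (np.float64(-0.01), 110), (np.float64(0.01), 73), (np.float64(0.03), 47), (np.float64(0.05), 47), (np.float64(0.07), 48), (np.float64(0.09), 47), (np.float64(0.11), 45), (np.float64(0.13), 27), (np.float64(0.15), 20
[... 547 characters left out ...]
37), (np.float64(0.61), 236), (np.float64(0.63), 233), (np.float64(0.65), 237), (np.float64(0.67), 240), (np.float64(0.69), 238), (np.float64(0.71), 255), (np.float64(0.73), 73), (np.float64(0.75), 172), (np.float64(0.77), 239), (np.float64(0.79), 237), (np.float64(0.81), 239), (np.float64(0.83), 242), (np.float64(0.85), 237), (np.float64(0.87), 242), (np.float64(0.89), 248), (np.float64(0.91), 92), (np.float64(0.93), 102), (np.float64(0.95), 98), (np.float64(0.97), 104), (np.float64(0.99), 112), (np.float64(1.01), 80), (np.float64(1.03), 172), (np.float64(1.05), 255), (np.float64(1.07), 237), (np.float64(1.09), 232), (np.float64(1.11), 233), (np.float64(1.13), 233), (np.float64(1.15), 234)]
```

```bash
python3 - <<'E'
from h import *
im=cv2.imread('pics/s8.png');g=im.max(2);b=snap('side')
for r in range(193,240):
    def runs(a,o):
        d=np.flatnonzero(np.diff(np.r_[0,(a<58).astype(int),0]));return [(int(x+o),int(y+o-1)) for x,y in d.reshape(-1,2) if y-x>1]
    print(r,runs(g[r,276:340],276))
o=np.array([.644,-.0965,.130])
for x in (-50,-34,34,50):print(x,[proj(b,o+RC.apply(np.array([x,y,z])/1e3)).round(1).tolist() for y,z in ((-27,3),(27,3),(0,-24),(-27,-5))])
print('stop',[proj(b,o+RC.apply(np.array([-83,y,2])/1e3)).round(1).tolist() for y in (-20,20)])
E
```

```text
193 []
194 []
195 []
196 []
197 [(318, 321), (331, 333)]
198 [(316, 322), (331, 333)]
199 [(316, 322), (331, 332)]
200 [(316, 323)]
201 [(316, 323)]
202 [(317, 323)]
203 [(317, 324)]
204 [(317, 324)]
205 [(318, 325)]
206 [(318, 325)]
207 [(319, 326)]
208 [(317, 326)]
209 [(315, 327)]
210 [(316, 328)]
211 [(286, 289), (316, 328)]
212 [(284, 289), (317, 328)]
213 [(283, 290), (318, 328)]
214 [(283, 290), (320, 328)]
215 [(284, 290), (320, 329)]
216 [(284, 291), (321, 329)]
217 [(284, 291), (321, 329)]
218 [(285, 291), (322, 329)]
219 [(285, 292), (322, 328)]
220 [(285, 293), (323, 326)]
221 [(285, 293), (323, 324)]
222 [(276, 278), (285, 294)]
223 [(276, 294)]
224 [(279, 295)]
225 [(282, 296)]
226 [(282, 296)]
227 [(276, 277), (279, 296)]
228 [(277, 281), (287, 296)]
229 [(277, 279), (287, 295)]
230 [(287, 295)]
231 [(288, 295)]
232 [(288, 295)]
233 [(289, 294)]
234 [(290, 292)]
235 []
236 []
237 []
238 []
239 [(296, 298)]
-50 [[281.4, 223.0], [282.9, 210.8], [287.7, 225.7], [283.1, 225.7]]
-34 [[287.7, 220.3], [288.9, 208.2], [293.9, 223.1], [289.4, 223.0]]
34 [[315.4, 208.4], [315.2, 196.7], [320.7, 211.8], [317.0, 211.3]]
50 [[322.1, 205.6], [321.6, 193.9], [327.2, 209.0], [323.7, 208.4]]
stop [[269.1, 227.1], [270.6, 218.0]]
```

```bash
python3 -m crank '[{"ax":0,"ay":0,"az":-0.2,"tx":0.0044,"ty":-0.001,"tz":-0.0206,"claw":0},{"ax":0,"ay":0,"az":0,"tx":0.0044,"ty":-0.001,"tz":-0.0206,"claw":0},{"ax":0,"ay":0,"az":0,"tx":0.0044,"ty":-0.001,"tz":-0.0206,"claw":0},{"ax":0,"ay":0,"az":0,"tx":0.0044,"ty":-0.001,"tz":-0.0206,"claw":0},{"ax":0,"ay":0,"az":0,"tx":0.0044,"ty":-0.001,"tz":-0.0206,"claw":0},{"ax":0,"ay":0,"az":0,"tx":0.0044,"ty":-0.001,"tz":-0.0206,"claw":0},{"ax":0,"ay":0,"az":0,"tx":0,"ty":0,"tz":0,"claw":0},{"ax":0,"ay":0,"az":0,"tx":0,"ty":0,"tz":0,"claw":0},{"ax":0,"ay":0,"az":0,"tx":0,"ty":0,"tz":0,"claw":0}]' >/dev/null
python3 - <<'E'
from h import *
cr();t=snap('top');w=snap('wrist','w9.png')
g=w['color'].max(2);o=np.array([.644,-.0965,.130])
# V tips in wrist view: predicted
for x in (-50,-34,34,50):print(x,[proj(w,o+RC.apply(np.array([x,y,3])/1e3)).round(1).tolist() for y in (-27,27)])
s=sense();R=Ro.from_quat(s['tool_rot']).as_matrix();m=s['eef_pos']-.019*R[:,2]
print('cap',proj(w,m+.07*R[:,0]).round(1))
for x in (30,42,50):
    r=int(proj(w,o+RC.apply(np.array([x,0,3])/1e3))[1]);print(x,r,' '.join(map(str,g[r,150:360:3])))
E
```

```text
mid in cradle mm [ 2.5 -3.2 31.1] rot left deg (world) [-0.02  0.09  0.33] F [-0.8  0.2 -1.6]
-50 [[283.4, 284.5], [215.1, 284.8]]
-34 [[283.9, 266.2], [214.2, 266.6]]
34 [[286.2, 180.2], [210.4, 180.6]]
50 [[286.8, 157.8], [209.4, 158.2]]
cap [252.6 124. ]
30 185 115 114 115 119 114 115 115 117 117 118 117 116 115 119 111 116 114 114 114 118 119 106 186 201 202 105 197 239 245 250 252 254 254 255 255 255 255 255 255 254 254 253 249 179 255 255 115 116 116 116 117 117 116 113 115 112 116 114 118 112 115 115 118 115 114 114 118 116 113 116
42 169 116 116 117 117 119 120 114 116 118 115 117 114 112 116 115 118 114 114 115 110 36 35 41 36 23 145 213 238 244 250 252 254 254 255 255 255 255 255 255 254 254 253 250 238 83 37 37 114 117 115 113 114 115 118 115 115 118 118 116 114 113 114 116 116 117 112 116 112 114 111
50 157 119 116 113 115 116 113 116 119 115 114 118 115 116 117 116 111 113 115 117 112 113 134 255 255 255 180 216 237 243 249 252 254 254 255 255 255 255 255 254 254 254 252 251 240 255 234 114 114 113 115 116 113 118 115 116 117 116 115 110 114 115 113 113 119 116 114 115 111 116 115
```

```bash
python3 - <<'E'
from h import *
g=cv2.imread('pics/w9.png').max(2)
for r in (162,166,169,172,176):
    print(r,'L',g[r,204:230].tolist(),'R',g[r,278:296].tolist())
for c in (212,216,287):print(c,g[148:192,c].tolist())
E
```

```text
162 L [117, 117, 116, 108, 75, 46, 37, 33, 33, 33, 34, 32, 36, 37, 34, 38, 34, 32, 27, 47, 104, 151, 179, 196, 212, 232] R [246, 240, 229, 179, 98, 42, 31, 32, 34, 34, 38, 52, 86, 106, 114, 114, 114, 114]
166 L [115, 114, 114, 112, 79, 47, 32, 36, 36, 35, 37, 41, 40, 40, 41, 36, 39, 40, 38, 48, 100, 150, 176, 195, 217, 231] R [245, 240, 227, 173, 94, 42, 37, 39, 44, 39, 37, 47, 86, 111, 116, 119, 116, 112]
169 L [115, 117, 114, 110, 81, 53, 36, 34, 39, 35, 39, 41, 41, 39, 37, 36, 30, 30, 23, 36, 88, 145, 175, 197, 213, 229] R [244, 238, 225, 161, 83, 43, 32, 37, 38, 39, 37, 55, 98, 114, 118, 119, 117, 117]
172 L [114, 117, 116, 113, 85, 55, 33, 35, 34, 35, 37, 38, 33, 41, 42, 42, 37, 30, 18, 37, 81, 146, 175, 195, 214, 231] R [244, 239, 221, 158, 79, 42, 41, 39, 39, 44, 39, 51, 96, 115, 119, 116, 113, 117]
176 L [115, 115, 117, 114, 96, 62, 40, 36, 35, 33, 34, 37, 40, 35, 40, 42, 37, 27, 22, 33, 83, 143, 175, 196, 213, 230] R [244, 237, 216, 147, 67, 36, 37, 38, 39, 39, 39, 62, 100, 114, 112, 116, 117, 113]
212 [115, 114, 110, 113, 112, 111, 111, 116, 113, 114, 110, 106, 86, 49, 33, 32, 35, 35, 36, 42, 33, 39, 36, 33, 34, 38, 38, 34, 35, 35, 35, 38, 36, 33, 44, 72, 106, 114, 118, 118, 112, 115, 113, 116]
216 [255, 255, 255, 255, 255, 255, 255, 255, 255, 255, 255, 255, 226, 92, 36, 34, 39, 36, 40, 38, 38, 41, 37, 40, 33, 38, 41, 42, 40, 40, 34, 37, 39, 37, 39, 73, 139, 186, 191, 195, 197, 199, 200, 200]
287 [116, 110, 112, 112, 111, 114, 112, 113, 114, 114, 112, 107, 88, 48, 34, 36, 37, 39, 39, 39, 39, 39, 42, 37, 44, 38, 34, 42, 39, 38, 37, 37, 38, 35, 61, 113, 159, 171, 168, 178, 189, 193, 192, 194]
```

```bash
sed -i 's/o=(.644,-.0965,.130)/o=(.6425,-.0970,.130)/' h.py
python3 -m crank '[{"ax":0,"ay":0,"az":0.25,"tx":0.003,"ty":0.0005,"tz":-0.007,"claw":0},{"ax":0,"ay":0,"az":0,"tx":0.003,"ty":0.0005,"tz":-0.007,"claw":0},{"ax":0,"ay":0,"az":0,"tx":0.003,"ty":0.0003,"tz":-0.0066,"claw":0},{"ax":0,"ay":0,"az":0,"tx":0,"ty":0,"tz":0,"claw":0},{"ax":0,"ay":0,"az":0,"tx":0,"ty":0,"tz":0,"claw":0},{"ax":0,"ay":0,"az":0,"tx":0,"ty":0,"tz":0,"claw":0}]' >/dev/null
python3 - <<'E'
from h import *
cr();w=snap('wrist');cr();g=w['color'].max(2)
for r in (162,166,169,172,176):
    print(r,'L',g[r,204:230].tolist(),'R',g[r,278:296].tolist())
s=sense();R=Ro.from_quat(s['tool_rot']).as_matrix();m=s['eef_pos']-.019*R[:,2];o=np.array([.6425,-.0970,.130])
print([proj(w,m+R@np.array([x,0,0])).round(1).tolist() for x in (.035,.045,.07)],[proj(w,o+RC.apply([.042,y,.003])).round(1).tolist() for y in (-.027,0,.027)])
E
```

```text
mid in cradle mm [-1.2  1.2  7.4] rot left deg (world) [-0.06 -0.03 -0.01] F [-0.6  0.1 -0.7]
mid in cradle mm [-1.   1.1  7.5] rot left deg (world) [-0.05 -0.01 -0.01] F [ 0.2 -0.  -1.1]
162 L [114, 114, 116, 106, 68, 40, 33, 32, 37, 32, 34, 38, 34, 39, 34, 41, 37, 28, 25, 45, 102, 150, 174, 195, 213, 228] R [243, 237, 226, 179, 104, 42, 35, 36, 32, 36, 35, 35, 30, 36, 36, 38, 36, 36]
166 L [113, 115, 115, 111, 72, 44, 34, 37, 34, 30, 31, 35, 39, 36, 37, 38, 37, 36, 29, 43, 98, 149, 176, 193, 213, 229] R [243, 238, 222, 164, 90, 41, 35, 34, 36, 40, 32, 36, 36, 35, 35, 33, 42, 38]
169 L [115, 115, 115, 108, 79, 44, 39, 30, 35, 32, 36, 35, 41, 35, 38, 41, 38, 33, 28, 31, 86, 142, 178, 194, 212, 228] R [244, 236, 219, 155, 78, 36, 35, 31, 37, 32, 36, 36, 31, 33, 31, 40, 41, 38]
172 L [114, 115, 117, 108, 80, 47, 35, 28, 32, 35, 32, 38, 35, 39, 33, 39, 37, 35, 25, 38, 79, 142, 171, 190, 209, 226] R [243, 236, 218, 156, 78, 40, 34, 34, 39, 36, 34, 40, 34, 34, 39, 37, 38, 37]
176 L [115, 109, 112, 111, 84, 51, 35, 34, 37, 33, 39, 34, 36, 34, 38, 35, 35, 37, 38, 36, 82, 144, 173, 192, 209, 227] R [242, 235, 216, 151, 69, 36, 34, 34, 33, 36, 32, 34, 33, 32, 32, 38, 34, 39]
[[253.0, 183.2], [253.0, 166.8], [253.1, 123.8]] [[298.8, 168.9], [254.8, 168.9], [210.9, 169.0]]
```

```bash
python3 -m crank '[{"ax":0,"ay":0,"az":0,"tx":0.0014,"ty":-0.0009,"tz":-0.0015,"claw":0},{"ax":0,"ay":0,"az":0,"tx":0.0014,"ty":-0.0005,"tz":-0.002,"claw":0},{"ax":0,"ay":0,"az":0,"tx":0.0009,"ty":-0.0003,"tz":-0.0015,"claw":0},{"ax":0,"ay":0,"az":0,"tx":0,"ty":0,"tz":0,"claw":0},{"ax":0,"ay":0,"az":0,"tx":0,"ty":0,"tz":0,"claw":0},{"ax":0,"ay":0,"az":0,"tx":0,"ty":0,"tz":0,"claw":0}]' >/dev/null
python3 - <<'E'
from h import *
cr();w=snap('wrist');cr();print(w['color'].max(2)[169,290:312].tolist(),w['color'].max(2)[169,204:214].tolist())
E
```

```text
mid in cradle mm [-0.5 -0.2  1.3] rot left deg (world) [-0.05 -0.02 -0.  ] F [-0.1  0.7 -2.1]
mid in cradle mm [-0.5 -0.2  1.3] rot left deg (world) [-0.06 -0.02 -0.  ] F [ 1.2  0.1 -1.6]
[30, 34, 34, 37, 42, 38, 35, 38, 37, 38, 61, 96, 111, 111, 108, 110, 111, 110, 109, 110, 111, 109] [81, 51, 36, 30, 31, 35, 33, 33, 33, 41]
```

```bash
python3 -m crank '[{"ax":0,"ay":0,"az":0,"tx":0.0007,"ty":-0.0001,"tz":-0.001,"claw":0},{"ax":0,"ay":0,"az":0,"tx":0,"ty":0,"tz":0,"claw":0},{"ax":0,"ay":0,"az":0,"tx":0,"ty":0,"tz":0,"claw":0},{"ax":0,"ay":0,"az":0,"tx":0,"ty":0,"tz":0,"claw":0}]'
python3 -c 'from h import *; cr()'
python3 -m crank '[{"ax":0,"ay":0,"az":0,"tx":0,"ty":0,"tz":0,"claw":90},{"ax":0,"ay":0,"az":0,"tx":0,"ty":0,"tz":0,"claw":90},{"ax":0,"ay":0,"az":0,"tx":0,"ty":0,"tz":0,"claw":90},{"ax":0,"ay":0,"az":0,"tx":0,"ty":0,"tz":0,"claw":90},{"ax":0,"ay":0,"az":0,"tx":0,"ty":0,"tz":0,"claw":90},{"ax":0,"ay":0,"az":0,"tx":0,"ty":0,"tz":0,"claw":90},{"ax":0,"ay":0,"az":0,"tx":0,"ty":0,"tz":0,"claw":90},{"ax":0,"ay":0,"az":0,"tx":0,"ty":0,"tz":0,"claw":90},{"ax":0,"ay":0,"az":0,"tx":0,"ty":0,"tz":0,"claw":90}]'
python3 -m crank '[{"ax":0,"ay":0,"az":0,"tx":-0.005,"ty":0.0007,"tz":0.008,"claw":90},{"ax":0,"ay":0,"az":0,"tx":-0.0105,"ty":0.0015,"tz":0.017,"claw":90},{"ax":0,"ay":0,"az":0,"tx":-0.0105,"ty":0.0015,"tz":0.017,"claw":90},{"ax":0,"ay":0,"az":0,"tx":-0.0105,"ty":0.0015,"tz":0.017,"claw":90},{"ax":0,"ay":0,"az":0,"tx":-0.0105,"ty":0.0015,"tz":0.017,"claw":90},{"ax":0,"ay":0,"az":0,"tx":-0.0105,"ty":0.0015,"tz":0.017,"claw":90},{"ax":0,"ay":0,"az":0,"tx":-0.0105,"ty":0.0015,"tz":0.017,"claw":90},{"ax":0,"ay":0,"az":0,"tx":0,"ty":0,"tz":0,"claw":90},{"ax":0,"ay":0,"az":0,"tx":0,"ty":0,"tz":0,"claw":90},{"ax":0,"ay":0,"az":0,"tx":0,"ty":0,"tz":0,"claw":90}]'
python3 - <<'E'
from h import *
cr();b=snap('side');g=b['color'].max(2).astype(int);o=np.array([.6425,-.0970,.130])
P=lambda x:proj(b,o+RC.apply([x,0,.008]))
for x in np.arange(-.1,.1,.004):
    u,v=P(x);print(int(x*1e3),g[int(round(v)),int(round(u))],end='; ')
w=snap('wrist')['color'].max(2);ww=snap('wrist')
for x in (-.06,.025,.06):
    u,v=proj(ww,o+RC.apply([x,0,0]));r=int(v);print('\n',x,round(u,1),r,w[r,int(u)-40:int(u)+41:2].tolist())
E
```

```text
time: 23.87
eef_pos: [0.6518, -0.0982, 0.1143]
tool_rot: [0.959, -0.067, 0.275, 0.018]
contact_force: [-5.1, 2.0, 5.4]
finger_gap: 0.0335
gripper_force: 35.0
mid in cradle mm [-0.4  0.1  0.7] rot left deg (world) [-0.07  0.   -0.  ] F [-5.1  2.   5.4]
time: 24.62
eef_pos: [0.6521, -0.0985, 0.1137]
tool_rot: [0.959, -0.067, 0.275, 0.019]
contact_force: [-0.2, -1.1, -0.3]
finger_gap: 0.0843
gripper_force: 0.0
time: 25.45
eef_pos: [0.5838, -0.0887, 0.2232]
tool_rot: [0.959, -0.067, 0.275, 0.019]
contact_force: [0.6, -0.3, -0.3]
finger_gap: 0.0844
gripper_force: 0.0
mid in cradle mm [-8.000e-01  1.000e-01  1.295e+02] rot left deg (world) [-0.06 -0.04  0.  ] F [ 0.6 -0.3 -0.3]
-100 108; -96 118; -92 54; -88 47; -83 132; -79 255; -75 36; -71 41; -67 59; -63 56; -59 48; -55 125; -51 254; -47 249; -43 250; -39 249; -35 251; -31 255; -27 211; -23 84; -19 255; -15 255; -11 255; -7 251; -3 251; 0 251; 4 251; 8 251; 12 250; 16 251; 20 251; 24 251; 28 255; 32 207; 36 255; 40 251; 44 251; 48 251; 52 254; 56 113; 60 113; 64 116; 68 116; 72 78; 76 85; 80 104; 84 103; 88 103; 92 104; 96 104; 
 -0.06 253.1 238 [113, 116, 115, 116, 127, 255, 255, 255, 252, 254, 255, 255, 253, 204, 192, 142, 208, 251, 254, 255, 255, 255, 255, 252, 205, 176, 198, 198, 199, 204, 196, 255, 255, 255, 255, 255, 129, 113, 118, 115, 115]

 0.025 253.1 164 [115, 113, 117, 115, 117, 112, 130, 198, 204, 206, 197, 201, 182, 206, 239, 247, 251, 254, 254, 255, 255, 255, 255, 254, 254, 253, 250, 239, 209, 234, 255, 255, 255, 255, 242, 114, 115, 112, 114, 115, 117]

 0.06 253.1 131 [117, 114, 114, 117, 115, 116, 116, 218, 255, 255, 255, 255, 255, 247, 84, 103, 119, 134, 136, 144, 139, 142, 140, 134, 128, 110, 95, 255, 255, 255, 255, 255, 255, 191, 114, 117, 116, 116, 114, 117, 112]
```

Checks along the cradle axis show the machine seated: nose about -77 mm, cap about +71 mm, centred sideways. The gripper is clear, so I'm handing in.

```bash
python3 -c 'from h import *; print(robot.close_job())'
```

```text
the job is handed in; nothing more can be done
None
```

I handed the job in at about 25 s of the 64 s allowed. The three strips are in the trough, the brush is standing on the worktop and released, and the machine is seated nose-downhill in the cradle and released; no verdict came back.

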